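# Fill one bush tray and stack the emptied one

### The arm

A 6-joint arm with a two-finger parallel gripper is mounted at the origin on the work surface. World frame = base frame: x ahead of the robot, y to its left, z up, the work surface at z = 0. Lengths are in mm, angles in rad, forces in N, time in s.
With the tool pointing down it reaches from about 275 to 1000 mm from the base axis. Payload 8.4 kg.
Tool frame: the origin (TCP) lies on the centre line of the jaws, within the pads' length; the fingertips stand 22 mm ahead of it and the grasp point (between the pads) lies 3 mm ahead of it; z points along the fingers, x is the direction in which the jaws open and shut, and the axes are right-handed (so a half turn about z gives the same grasp; the last joint's range is limited). The gripper opens to 85 mm and grips with 20 to 120 N. Pads are 22 mm wide; open, the fingers measure 114 mm over their backs; the gripper's body (76 mm by 85 mm) begins 54 mm behind the grasp point. The pads swing forward as they close: fully open they stand 13 mm farther back than shut.
Start: joints at [1.347, 0.353, 1.633, -0, 1.155, -0.002], TCP at [137.489, 609.692, 253.281] pointing down, gripper open.
Joint ranges: [-2.63, 2.63], [-0.92, 2.1], [0.06, 2.66], [-1.3, 4.44], [0, 2.69], [-3.02, 3.02]. Speed limits (rad/s): [2.22, 2.22, 2.79, 3.14, 3.14, 3.14].

### API

Orientations are given as [roll, pitch, yaw] about the fixed x, y, z axes, in that order (R = Rz(yaw) Ry(pitch) Rx(roll)).
In Python, from rig import status, viewer, job gives the robot as it stands.
- The arm moves only by the tool send_rows, never from a script. Its argument "plan" is a list of rows, each a list of 3 entries, a list of its own where there are three numbers: the shift along the tool's x, y, z in m, then the turn, a rotation vector about the tool's x, y, z in rad, then the opening, from -1 (shut) to 1 (fully open). In form: [[[x, y, z], [rx, ry, rz], jaw], ...]. A call has exactly 5 rows; each row is the pose to reach, as a shift and turn from the pose measured when the call began, along the tool's axes at that moment; what a row does not reach only later rows make up. A row lasts 1/12 s, in which the tool goes at most 41.7 mm and 7.16 degrees, less where a joint would pass 70% of its speed; a pose out of reach is approached as far as the arm can. A call with a gripper value outside its range is refused whole. The fingers move at their own pace and stop on an object; "squeeze" is the grip in N (left out, the last holds). Time passes only in rows, so rows that repeat a pose let the fingers close, or fill a call up. It gives the time, the measured TCP pose, the force and the opening at its end, in the units of the state.
- status.sense(): the state, without advancing time (a new reading comes with each control period).
- viewer.grab_frame(name): name is "side" or "top"; returns the picture (400x640x3 uint8, red, green, blue); there is no depth.
- viewer.camera_params(name): a dict with "intrinsics" (3x3 intrinsics, pixels), "xyz" and "orientation" of the camera in the world. Camera axes: x right, y down, z forward; pixel columns grow to the right and rows downward; lengths in mm; the calibration is good to about 2 mm. A picture is of the moment at which its call begins. camera_params takes no time and is no camera call.
- job.sign_off(): hands the job in, once; it reports no verdict.
Trained networks look in the newest picture that a camera, given by its name, has taken for a name from the list of things; names that differ only in an ending like _2 or _b are one class to them, and where a whole thing is asked for, a point or a joint stands for the part that bears it (a point fixed in the world has none). Each returns a list of dicts, best first, with "p" (0 to 1); they miss things now and then, are a little off and sometimes report something else, mostly with a low value. They report only what shows in the picture. A call takes as long as a camera call. They do not tell look-alikes from the thing itself.
- viewer.cut_out(label, camera): "mask" (400x640 bool, what is visible of it) and "extent" ([left, top, width, height] in pixels, round what is visible of it).
The state is a dict: "clock": time; "qpos": joint angles; "qvel": joint speeds; "joint_efforts": joint torques, N m; "eef_pos": TCP position; "tcp_rot": TCP orientation; "contact_force": force on the tool from outside, world axes, zero at the start; "wrist_torque": the same for the moment, N m; "opening": opening from 0.0 (shut) to 1.0 (fully open).
Only numpy, scipy, OpenCV 4.12 (cv2) and the standard library are available. Lean on these libraries where they do the work, as an engineer would, in place of code of your own. Each camera call takes 0.05 s, during which the arm holds its last target.

### The job

Two of the three long grey trays on the workshop bench are part-filled with steel suspension bushes: one holds two, another holds a single one. Move the single bush into the vacant pocket of the tray that holds two, standing upright on the pocket floor, so that this tray is full. Then stack the emptied tray squarely, lengthwise in line and edges flush, on top of the third tray, which is already empty; the trays below stay flat on the bench.

Things in the scene. Friction and masses are not known exactly. Their poses are not given: they have to be found in the camera images.
- tray_fill: Grey plastic parts tray, 184 long x 58 wide x 28 mm high, about 0.16 kg, three open pockets in a row along its length, each 56 x 50 mm inside, walls, dividers and floor 4 mm thick. Origin: centre of its underside; x along its length, y across its width, z up. At the start it holds two bushes, in its middle pocket and in the end pocket at its -x; the pocket at its +x is vacant. It may lie at any yaw.
- gap (a point): Centre of the floor of the vacant end pocket of tray_fill, 60 mm along +x and 4 mm above the origin of that tray; axes as the tray's.
- tray_last: Grey plastic parts tray, 184 long x 58 wide x 28 mm high, about 0.16 kg, three open pockets in a row along its length, each 56 x 50 mm inside, walls, dividers and floor 4 mm thick. Origin: centre of its underside; x along its length, y across its width, z up. At the start it holds the single bush, in its end pocket at +x.
- tray_stack: Grey plastic parts tray, 184 long x 58 wide x 28 mm high, about 0.16 kg, three open pockets in a row along its length, each 56 x 50 mm inside, walls, dividers and floor 4 mm thick. Origin: centre of its underside; x along its length, y across its width, z up. Empty; the other emptied tray goes on top of it, rim carrying underside, so 28 mm higher.
- bush_lone: Plain steel suspension bush, an upright cylinder 28 mm in diameter and 55 mm high (with a 1 mm raised ring drawn on its top), about 0.12 kg. Origin: centre of its lower end; z is its axis. The single bush, standing at the start in tray_last, its lower end on the pocket floor.
- bush_mid: Plain steel suspension bush, an upright cylinder 28 mm in diameter and 55 mm high (with a 1 mm raised ring drawn on its top), about 0.12 kg. Origin: centre of its lower end; z is its axis. Stands in the middle pocket of tray_fill and stays there.
- bush_end: Plain steel suspension bush, an upright cylinder 28 mm in diameter and 55 mm high (with a 1 mm raised ring drawn on its top), about 0.12 kg. Origin: centre of its lower end; z is its axis. Stands in the -x end pocket of tray_fill and stays there.
Things that resemble listed ones, but are neither listed nor needed, are in the scene too. What is shaped like the tray_stack but green, purple or yellow is not meant.

How it is judged:
By the outcome, as a careful person would: the job done as asked, in the order asked, and still so for the second after the job is handed in, with the robot touching nothing.
It also fails if it takes over 54 s, if anything falls off the work surface, if the arm or the gripper's body presses on something with over 40 N, if the wrist force passes 120 N, or if a joint passes its speed limit or range.

## Working session

There is one attempt and no reset: what is moved stays moved. The work goes in short steps, Python scripts to look and compute and a tool call to move; the robot and the scene stay as the last step left them, time stands still between calls to the robot, and variables do not carry over. Pictures are saved under pics/ and viewed, and the job is handed in when it is done.

Besides the shell and the picture viewer there is one more tool, called after ">>>" by a JSON object that holds its "fn" and its "kwargs", one argument or row to a line. send_rows: Moves the arm, as the interface text tells. Its arguments: {"type":"object","properties":{"plan":{"type":"array"},"squeeze":{"type":"number"}},"required":["plan"]}

```bash
mkdir -p pics; ls; python3 - <<'E'
from rig import status, viewer
import cv2
print(status.sense())
for n in ("side","top"):
    p=viewer.camera_params(n); print(n,p)
    im=viewer.grab_frame(n); cv2.imwrite(f"pics/{n}0.png",im[:,:,::-1])
E
```

```text
pics
{'clock': 0.0, 'qpos': array([ 1.34655327e+00,  3.53673253e-01,  1.63414037e+00,  2.99613731e-05,
        1.15521606e+00, -2.40714388e-03]), 'qvel': array([-5.41087373e-05, -6.08174056e-04,  1.49453747e-03,  4.82857993e-04,
        1.13482771e-03,  7.31861440e-04]), 'joint_efforts': array([ 1.26798572e-03, -6.05269575e+01, -3.42061508e+01,  6.07464312e-05,
        9.59143013e-03, -8.84466772e-06]), 'eef_pos': array([137.40759322, 609.24145678, 252.54332151]), 'tcp_rot': array([-3.14156180e+00,  1.43695415e-03,  1.34894832e+00]), 'contact_force': array([-0.20994111,  0.41120374, -0.35701745]), 'wrist_torque': array([ 0.01159632, -0.00041757, -0.00956453]), 'opening': 1.001779343098563}
side {'intrinsics': array([[435.85098344,   0.        , 324.92498009],
       [  0.        , 435.85098344, 202.92390835],
       [  0.        ,   0.        ,   1.        ]]), 'xyz': array([ 148.06333493, -594.43038592,  897.93021387]), 'orientation': array([-2.40478521, -0.00743054, -0.47645273])}
top {'intrinsics': array([[364.49995291,   0.        , 318.53912448],
       [  0.        , 364.49995291, 195.61109849],
       [  0.        ,   0.        ,   1.        ]]), 'xyz': array([ 443.18380362,   76.58222358, 1005.72619411]), 'orientation': array([-3.04770425,  0.00376605, -1.57696546])}
```

View pics/side0.png

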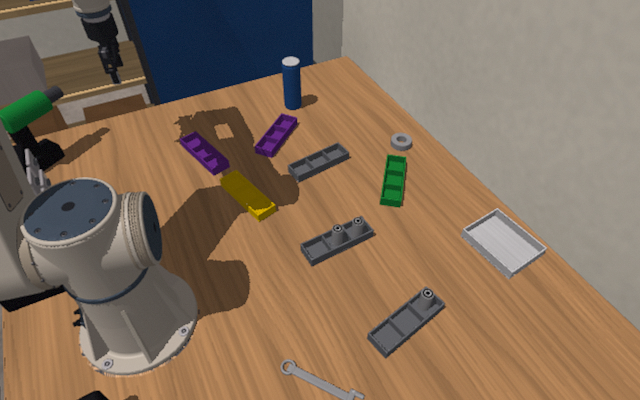

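View pics/top0.png

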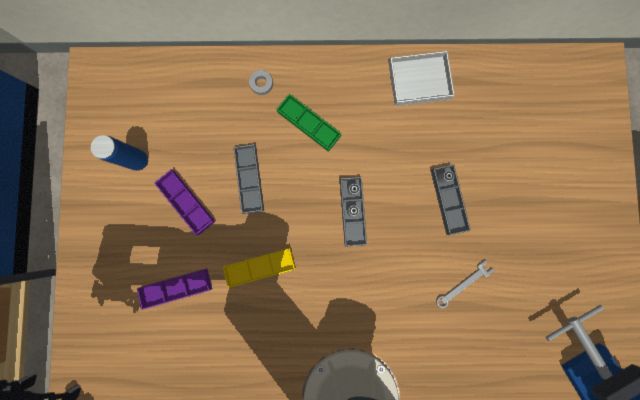

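The grey trays in the top view are at (249,178) with no bushes, (353,210) with two and (450,199) with one. Their look-alikes are the purple trays at (185,202) and (175,289), the yellow one at (260,267) and the green one at (309,122). By description, bush_lone and tray_last are at (450,199), tray_fill is at (353,210) and tray_stack is at (249,178).

```bash
cat > h.py <<'E'
import numpy as np, cv2
from scipy.spatial.transform import Rotation as R
from scipy.optimize import minimize
from rig import status, viewer
P={n:viewer.camera_params(n) for n in ("side","top")}
def proj(n,X):
    p=P[n]; X=np.atleast_2d(X)
    c=(X-p["xyz"])@R.from_euler("xyz",p["orientation"]).as_matrix()
    u=c@p["intrinsics"].T
    return u[:,:2]/u[:,2:]
def ray(n,uv,z):
    p=P[n]; d=R.from_euler("xyz",p["orientation"]).as_matrix()@np.linalg.solve(p["intrinsics"],[uv[0],uv[1],1])
    return p["xyz"]+d*(z-p["xyz"][2])/d[2]
def tray_pts(x,y,yaw,z0=0,h=28):
    c,s=np.cos(yaw),np.sin(yaw)
    return np.array([[x+c*a-s*b,y+s*a+c*b,z] for z in (z0,z0+h) for a,b in((92,29),(92,-29),(-92,-29),(-92,29))])
def hullmask(n,pts,S=8):
    m=np.zeros((400*1,640),np.uint8)
    u=proj(n,pts); hl=cv2.convexHull((u*256).round().astype(np.int32)[:,None])
    big=np.zeros((1600,2560),np.uint8)
    hl=cv2.convexHull((((u+0.5)*4-0.5)*256).round().astype(np.int32)[:,None])
    cv2.fillConvexPoly(big,hl,255,cv2.LINE_8,8)
    return cv2.resize(big,(640,400),interpolation=cv2.INTER_AREA)/255.
def masks(label,n):
    return viewer.cut_out(label,n)
E
python3 - <<'E'
from h import *
import pickle
out={}
for n in ("side","top"):
    im=viewer.grab_frame(n)
    for l in ("tray_stack","bush_lone"):
        r=masks(l,n); out[n,l]=r
        for d in r:
            ys,xs=np.nonzero(d["mask"]); print(n,l,round(d["p"],2),d["extent"],d["mask"].sum(),xs.mean().round(1),ys.mean().round(1), im[d["mask"]].mean(0).round())
pickle.dump(out,open("m0.pkl","wb"))
for n,(x,y,w,h) in {"top":(220,130,260,130),"side":(280,130,180,240)}.items():
    im=viewer.grab_frame(n)[y:y+h,x:x+w]
    cv2.imwrite(f"pics/crop_{n}.png",cv2.resize(im,None,fx=600//h if n=="top" and 0 else (3 if n=="top" else 2.5),fy=3 if n=="top" else 2.5,interpolation=cv2.INTER_CUBIC)[:,:,::-1])
E
```

```text
side tray_stack 0.97 [220.9, 170.2, 53.8, 50.2] 1341 247.2 194.9 [112.  89.   2.]
side tray_stack 0.97 [180.4, 133.1, 47.2, 41.0] 1036 204.4 152.6 [68. 28. 86.]
side tray_stack 0.9 [286.5, 139.4, 60.6, 40.2] 1251 317.9 161.1 [74. 72. 73.]
side tray_stack 0.69 [379.3, 154.7, 25.5, 51.6] 1056 392.5 180.3 [ 26. 100.  42.]
side tray_stack 0.62 [254.1, 112.3, 43.5, 46.6] 941 275.4 134.7 [73. 31. 92.]
side bush_lone 0.65 [418.6, 284.8, 16.3, 25.9] 272 424.6 298.5 [94. 92. 93.]
top tray_stack 0.8 [138.0, 265.9, 75.4, 41.6] 1680 173.9 288.5 [ 80.  39. 100.]
top tray_stack 0.73 [225.1, 246.9, 69.7, 38.5] 1531 259.7 267.0 [130. 109.   8.]
top tray_stack 0.72 [275.8, 94.9, 65.0, 56.8] 1504 308.3 122.0 [ 32. 120.  51.]
top tray_stack 0.71 [233.3, 144.6, 31.3, 72.1] 1534 248.3 178.9 [ 96.  99. 100.]
top tray_stack 0.58 [156.6, 168.3, 58.6, 65.8] 1662 184.5 202.3 [ 92.  43. 115.]
```

```bash
python3 - <<'E'
from h import *
import pickle
out=pickle.load(open("m0.pkl","rb"))
for n in ("side","top"):
    im=viewer.grab_frame(n)
    for l in ("tray_fill","tray_last","bush_mid","bush_lone"):
        r=masks(l,n); out[n,l]=r
        for d in r:
            ys,xs=np.nonzero(d["mask"]); print(n,l,round(d["p"],2),d["extent"],d["mask"].sum(),xs.mean().round(1),ys.mean().round(1), im[d["mask"]].mean(0).round())
pickle.dump(out,open("m0.pkl","wb"))
E
```

```text
side tray_fill 0.76 [299.3, 214.3, 74.6, 50.2] 1383 332.7 242.6 [73. 72. 74.]
side tray_last 0.83 [368.8, 283.9, 73.9, 71.4] 2212 401.8 323.7 [86. 84. 86.]
side bush_mid 0.79 [331.5, 225.7, 11.9, 19.8] 224 336.1 233.9 [91. 88. 87.]
side bush_lone 0.81 [416.6, 284.9, 16.4, 25.8] 288 424.9 298.3 [94. 92. 92.]
top tray_fill 0.72 [343.0, 178.2, 27.2, 68.5] 1387 352.8 212.4 [ 99. 101. 100.]
top tray_last 0.82 [432.3, 165.1, 36.0, 73.3] 1539 450.5 201.8 [86. 89. 89.]
top bush_mid 0.65 [346.3, 210.0, 13.9, 3.5] 95 352.4 210.6 [112. 114. 113.]
top bush_lone 0.65 [437.0, 169.5, 14.7, 11.3] 178 444.9 176.8 [91. 94. 92.]
```

View pics/crop_top.png

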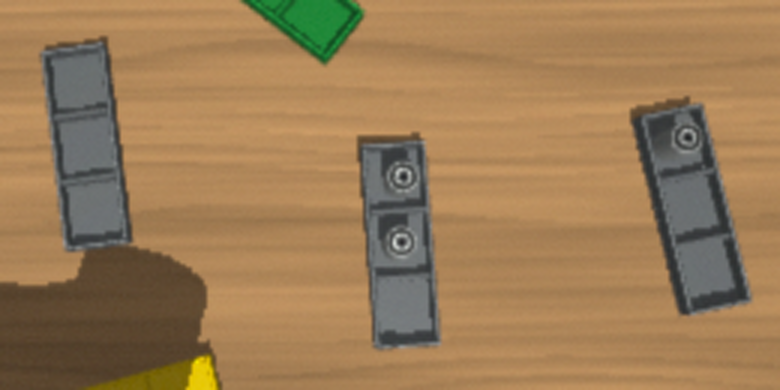

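View pics/crop_side.png

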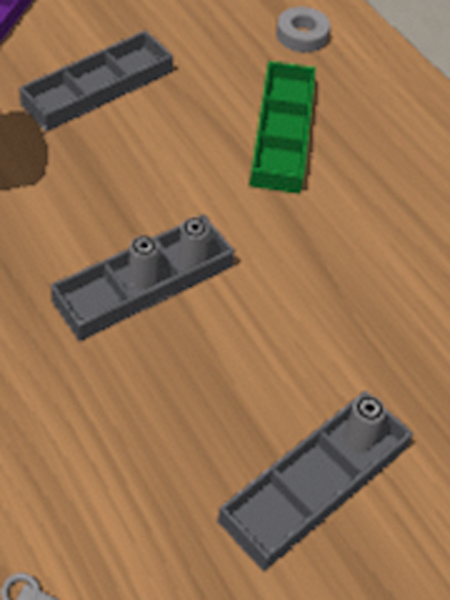

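Both crops confirm the choice: the bush is alone in the right-hand grey tray, with its ring at top (449,176) and side (428,293). The network masks are a few pixels off, so I'll refine the poses with a colour mask and a model fit.

```bash
cat >> h.py <<'E'
def alpha(im):
    f=cv2.GaussianBlur(im.astype(np.float32),(0,0),0.01) if 0 else im.astype(np.float32)
    r=(f[...,0]-f[...,2])/(f[...,0]+1)
    return np.clip(1-r/0.42,0,1)   # wood ratio ~.45+
def bush_pts(x,y,yaw,a,z0=4):
    bx,by=x+a*np.cos(yaw),y+a*np.sin(yaw)
    t=np.linspace(0,2*np.pi,24)
    return np.array([[bx+14*np.cos(q),by+14*np.sin(q),z] for q in t for z in (z0,z0+55)])
def model(n,v,z0,bushes,boxes=None):
    pts=tray_pts(*v,z0=z0) if boxes is None else tray_pts(*v,z0=boxes[0],h=boxes[1])
    m=hullmask(n,pts)
    for a in bushes: m=np.maximum(m,hullmask(n,bush_pts(*v,a,z0+4)))
    return m
def fit(ims,v0,bushes=(),z0=0,boxes=None,verb=True):
    """ims {cam:image}; returns x,y,yaw"""
    A={}
    for n,im in ims.items():
        u=proj(n,np.vstack([tray_pts(*v0,z0=0),tray_pts(*v0,z0=60)])); lo=u.min(0)-9; hi=u.max(0)+9
        w=np.zeros((400,640)); w[int(lo[1]):int(hi[1]),int(lo[0]):int(hi[0])]=1
        # keep only within 9px of initial model
        k=cv2.dilate((model(n,v0,z0,bushes,boxes)>0.5).astype(np.uint8),np.ones((15,15)))
        A[n]=(alpha(im),w*k)
    def cost(d):
        v=[v0[0]+d[0],v0[1]+d[1],v0[2]+d[2]/60]
        return sum((w*(model(n,v,z0,bushes,boxes)-a)**2).sum() for n,(a,w) in A.items())
    r=minimize(cost,[0,0,0],method="Nelder-Mead",options=dict(initial_simplex=[[0,0,0],[6,0,0],[0,6,0],[0,0,6]],xatol=.05,fatol=.05,maxiter=200))
    d=r.x; return np.array([v0[0]+d[0],v0[1]+d[1],v0[2]+d[2]/60]),r.fun
E
cat > f0.py <<'E'
from h import *
ims={n:viewer.grab_frame(n) for n in P}
# init from top rim corner picks: ends of centre line at z=28
init={}
for k,(a,b,bu) in {"stack":((245,144),(254,211),()),"fill":((350,177),(355,244),(0,-60)),"last":((443,165),(457,233),(60,))}.items():
    p=ray("top",a,28);q=ray("top",b,28)
    if k=="fill": p,q=q,p   # +x toward vacant end
    c=(p+q)/2; yaw=np.arctan2(*(p-q)[[1,0]]); v0=[c[0],c[1],yaw]
    print(k,np.round(v0,3),np.linalg.norm(p-q).round(1))
    for cams in (("top",),("side",),("top","side")):
        v,f=fit({n:ims[n] for n in cams},v0,bu); print("  ",cams,np.round(v,3),round(f,1))
for n in P:
    cv2.imwrite(f"pics/alpha_{n}.png",(alpha(ims[n])*255).astype(np.uint8))
E
python3 f0.py
```

```text
stack [5.86572e+02 2.66524e+02 1.44000e-01] 185.3
   ('top',) [5.84454e+02 2.72096e+02 1.36000e-01] 32.4
   ('side',) [5.81502e+02 2.74006e+02 1.38000e-01] 38.8
   ('top', 'side') [5.83539e+02 2.72462e+02 1.34000e-01] 95.7
fill [495.334 -11.125  -3.082] 180.3
   ('top',) [494.046 -12.933  -3.078] 24.2
   ('side',) [490.386 -10.511  -3.071] 61.3
   ('top', 'side') [492.799 -11.852  -3.081] 120.9
last [ 5.24629e+02 -2.73507e+02  1.63000e-01] 186.1
   ('top',) [ 5.24348e+02 -2.78121e+02  2.10000e-01] 41.1
   ('side',) [ 5.21989e+02 -2.75905e+02  2.06000e-01] 48.7
   ('top', 'side') [ 5.23058e+02 -2.76674e+02  2.09000e-01] 143.3
```

```bash
python3 - <<'E'
import cv2
a=cv2.imread("pics/alpha_top.png")[130:260,220:480]; b=cv2.imread("pics/alpha_side.png")[130:360,280:460]
cv2.imwrite("pics/a1.png",cv2.resize(a,None,fx=3,fy=3)); cv2.imwrite("pics/a2.png",cv2.resize(b,None,fx=2.5,fy=2.5))
E
```

```text
(no output)
```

View pics/a1.png

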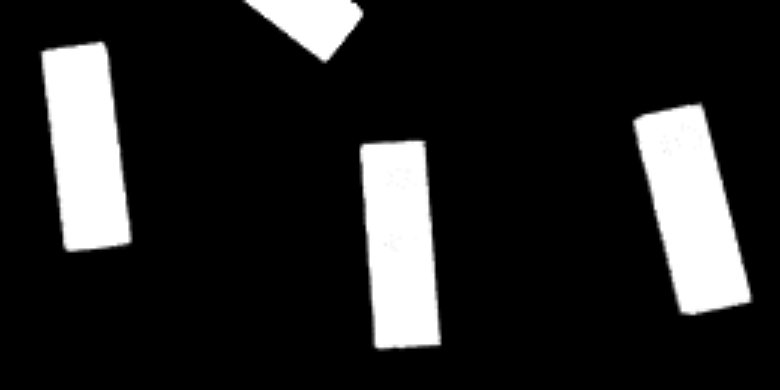

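View pics/a2.png

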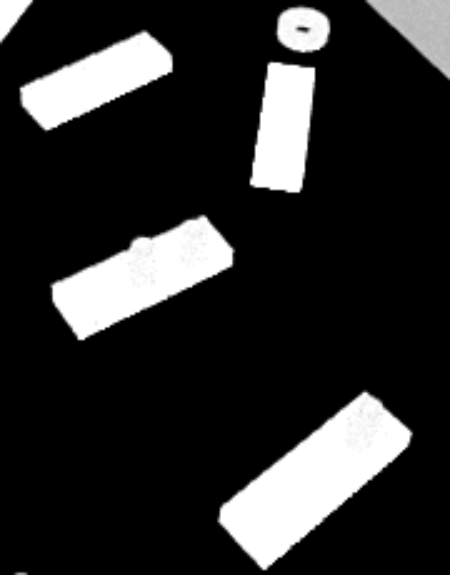

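```bash
cat >> h.py <<'E'
def ringc(im,guess,r=5):
    # refine the dark hole centre of the ring: cv2 upsample + darkest blob inside bright ring
    S=8; x0,y0=int(guess[0])-r,int(guess[1])-r
    g=cv2.cvtColor(im,cv2.COLOR_RGB2GRAY)[y0:y0+2*r+1,x0:x0+2*r+1]
    g=cv2.GaussianBlur(cv2.resize(g,None,fx=S,fy=S,interpolation=cv2.INTER_CUBIC),(0,0),S*0.6)
    c=g.shape[0]//2; w=int(2.5*S); sub=g[c-w:c+w,c-w:c+w]
    j,i=np.unravel_index(sub.argmin(),sub.shape)
    return np.array([(i+c-w+.5)/S-.5+x0,(j+c-w+.5)/S-.5+y0])
def go(pos=None,yaw=None,s=None,quiet=False):
    s=s or status.sense(); p=s["eef_pos"]; Rt=R.from_euler("xyz",s["tcp_rot"])
    pos=p if pos is None else np.array([q if q is not None else p[i] for i,q in enumerate(pos)],float)
    yaw=s["tcp_rot"][2] if yaw is None else yaw
    Rg=R.from_euler("xyz",[np.pi,0,yaw])
    sh=Rt.inv().apply(pos-p)/1000; rv=(Rt.inv()*Rg).as_rotvec()
    print("shift",sh.round(4),"rot",rv.round(4),"| at",p.round(1),s["tcp_rot"].round(4),"open",round(s["opening"],3),"F",s["contact_force"].round(1),"t",round(s["clock"],2))
E
python3 - <<'E'
from h import *
g={"top":(449,175.5),"side":(427.6,292.8)}
B={}
for n in P:
    im=viewer.grab_frame(n); c=ringc(im,g[n]); B[n]=ray(n,c,59.5); print(n,c.round(2),B[n].round(1))
    for k,gg in {"mid":{"top":(353.3,210.3),"side":(337.3,227.9)}, "end":{"top":(354,188.3),"side":(357.7,220.6)}}.items():
        c=ringc(im,gg[n]);print(k,n,c.round(2),ray(n,c,59.5).round(1))
go((580,-263,130),-1.362)
E
```

```text
side [427.44 292.44] [ 581.4 -258.7   59.5]
mid side [337.31 227.56] [492.1  -8.2  59.5]
end side [357.56 220.31] [548.5 -10.7  59.5]
top [448.81 175.31] [ 583.5 -261.7   59.5]
mid top [353.44 210.06] [494.  -10.8  59.5]
end top [354.06 188.31] [550.8 -13.3  59.5]
shift [-0.754   0.6237  0.1233] rot [-0.    -0.     2.711] | at [137.5 609.7 253.3] [-3.1416 -0.      1.349 ] open 1.0 F [ 0.6  0.1 -0.2] t 1.2
```

>>> {"fn": "send_rows", "kwargs": {
  "plan": [
    [[-0.754, 0.624, 0.123], [0, 0, 2.711], 1],
    [[-0.754, 0.624, 0.123], [0, 0, 2.711], 1],
    [[-0.754, 0.624, 0.123], [0, 0, 2.711], 1],
    [[-0.754, 0.624, 0.123], [0, 0, 2.711], 1],
    [[-0.754, 0.624, 0.123], [0, 0, 2.711], 1]
  ]
}}

```text
clock: 1.62
eef_pos: [231.4, 423.7, 227.1]
tcp_rot: [-3.142, -0.0, 0.718]
contact_force: [0.6, 0.3, 0.9]
opening: 0.997
```

```bash
python3 -c "
from h import *
go((582.4,-260.2,130),-1.362)"
```

```text
shift [-0.186   0.7459  0.0971] rot [-4.0000e-04 -2.0000e-04  2.0805e+00] | at [231.4 423.7 227.1] [-3.1416e+00 -4.0000e-04  7.1850e-01] open 0.997 F [0.6 0.3 0.9] t 1.62
```

>>> {"fn": "send_rows", "kwargs": {
  "plan": [
    [[-0.186, 0.746, 0.097], [0, 0, 2.08], 1],
    [[-0.186, 0.746, 0.097], [0, 0, 2.08], 1],
    [[-0.186, 0.746, 0.097], [0, 0, 2.08], 1],
    [[-0.186, 0.746, 0.097], [0, 0, 2.08], 1],
    [[-0.186, 0.746, 0.097], [0, 0, 2.08], 1]
  ]
}}

```text
clock: 2.03
eef_pos: [325.8, 239.8, 201.3]
tcp_rot: [-3.141, -0.001, 0.093]
contact_force: [1.0, 0.4, 0.4]
opening: 0.997
```

```bash
python3 -c "
from h import *
go((582.4,-260.2,130),-1.362)"
```

```text
shift [0.2088 0.5217 0.0712] rot [-1.3000e-03 -3.0000e-04  1.4553e+00] | at [325.8 239.8 201.3] [-3.1409e+00 -1.0000e-03  9.3300e-02] open 0.997 F [1.  0.4 0.4] t 2.03
```

>>> {"fn": "send_rows", "kwargs": {
  "plan": [
    [[0.209, 0.522, 0.071], [0, 0, 1.455], 1],
    [[0.209, 0.522, 0.071], [0, 0, 1.455], 1],
    [[0.209, 0.522, 0.071], [0, 0, 1.455], 1],
    [[0.209, 0.522, 0.071], [0, 0, 1.455], 1],
    [[0.209, 0.522, 0.071], [0, 0, 1.455], 1]
  ]
}}

```text
clock: 2.45
eef_pos: [420.3, 55.4, 175.3]
tcp_rot: [-3.14, -0.001, -0.532]
contact_force: [1.1, 0.5, 0.2]
opening: 0.999
```

```bash
python3 -c "
from h import *
go((582.4,-260.2,130),-1.362)"
```

```text
shift [0.2998 0.1898 0.0453] rot [-1.600e-03 -2.000e-04  8.297e-01] | at [420.3  55.4 175.3] [-3.1403e+00 -8.0000e-04 -5.3230e-01] open 0.999 F [1.1 0.5 0.2] t 2.45
```

>>> {"fn": "send_rows", "kwargs": {
  "plan": [
    [[0.3, 0.19, 0.045], [0, 0, 0.83], 1],
    [[0.3, 0.19, 0.045], [0, 0, 0.83], 1],
    [[0.3, 0.19, 0.045], [0, 0, 0.83], 1],
    [[0.3, 0.19, 0.045], [0, 0, 0.83], 1],
    [[0.3, 0.19, 0.045], [0, 0, 0.83], 1]
  ]
}}

```text
clock: 2.87
eef_pos: [514.5, -128.8, 149.1]
tcp_rot: [-3.14, 0.0, -1.158]
contact_force: [1.3, 0.0, -0.2]
opening: 0.997
```

```bash
python3 -c "
from h import *
go((582.4,-260.2,130),-1.362)"
```

```text
shift [ 0.1476 -0.0094  0.0191] rot [-1.700e-03  2.000e-04  2.044e-01] | at [ 514.5 -128.8  149.1] [-3.1398  0.     -1.1576] open 0.997 F [ 1.3  0.  -0.2] t 2.87
```

>>> {"fn": "send_rows", "kwargs": {
  "plan": [
    [[0.148, -0.009, 0.019], [0, 0, 0.204], 1],
    [[0.148, -0.009, 0.019], [0, 0, 0.204], 1],
    [[0.148, -0.009, 0.019], [0, 0, 0.204], 1],
    [[0.148, -0.009, 0.019], [0, 0, 0.204], 1],
    [[0.148, -0.009, 0.019], [0, 0, 0.204], 1]
  ]
}}

```text
clock: 3.28
eef_pos: [584.4, -265.6, 129.5]
tcp_rot: [-3.138, -0.002, -1.364]
contact_force: [0.5, 0.4, 0.8]
opening: 1.0
```

```bash
python3 - <<'E'
from h import *
go((582.4,-260.2,60),-1.362)
T=status.sense()["eef_pos"]
for n in P:
    im=viewer.grab_frame(n).copy()
    for z in (T[2],T[2]-22): 
        u=proj(n,[T[0],T[1],z])[0]; cv2.circle(im,tuple(int(round(q)) for q in u),1,(255,0,0),-1); print(n,u.round(1))
    x,y=int(u[0]),int(u[1]); c=im[max(0,y-70):y+70,max(0,x-80):x+80]
    cv2.imwrite(f"pics/h1_{n}.png",cv2.resize(c,None,fx=4,fy=4)[:,:,::-1])
E
```

```text
shift [-0.0058  0.001   0.0695] rot [-0.0035 -0.002  -0.0024] | at [ 584.4 -265.6  129.5] [-3.1381e+00 -2.0000e-03 -1.3644e+00] open 1.0 F [0.5 0.4 0.8] t 3.28
side [436.7 276.9]
side [434.7 282.6]
top [460.6 170.6]
top [457.2 172.1]
```

View pics/h1_side.png

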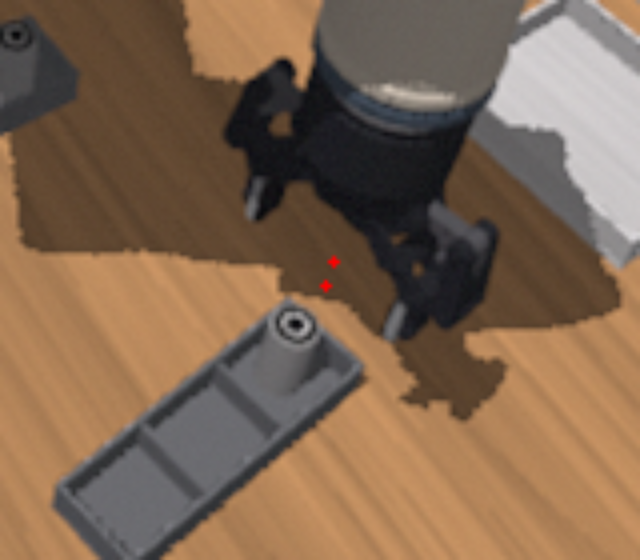

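View pics/h1_top.png

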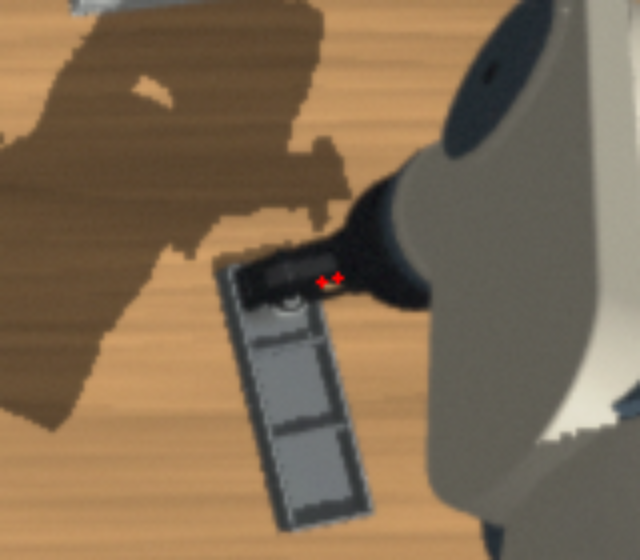

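The side view shows the open jaws straddling the bush (its ring at (427,292)), with the fingertips about 10–15 mm below the TCP. Next I'll descend to TCP z≈55, which keeps the tips above the 28 mm rim.

>>> {"fn": "send_rows", "kwargs": {
  "plan": [
    [[-0.006, 0.001, 0.01], [-0.0035, -0.002, -0.0024], 1],
    [[-0.006, 0.001, 0.03], [-0.0035, -0.002, -0.0024], 1],
    [[-0.006, 0.001, 0.055], [-0.0035, -0.002, -0.0024], 1],
    [[-0.006, 0.001, 0.074], [-0.0035, -0.002, -0.0024], 1],
    [[-0.006, 0.001, 0.0745], [-0.0035, -0.002, -0.0024], 1]
  ]
}}

```text
clock: 3.8
eef_pos: [576.7, -252.8, 51.1]
tcp_rot: [3.134, 0.007, -1.359]
contact_force: [-0.2, -0.3, 0.2]
opening: 1.0
```

```bash
python3 - <<'E'
from h import *
go((582.4,-260.2,55),-1.362)
E
```

```text
shift [ 0.0084 -0.004  -0.004 ] rot [0.008  0.0072 0.0026] | at [ 576.7 -252.8   51.1] [ 3.1336  0.0072 -1.3595] open 1.0 F [-0.2 -0.3  0.2] t 3.8
```

```bash
python3 - <<'E'
from h import *
viewer.grab_frame("side");viewer.grab_frame("top")
go((582.4,-260.2,55),-1.362)
E
```

```text
shift [ 0.0066 -0.0021 -0.0006] rot [0.0043 0.0044 0.0023] | at [ 579.  -254.2   54.5] [ 3.1373  0.0045 -1.3597] open 1.0 F [ 0.5 -0.2  0.7] t 3.9
```

>>> {"fn": "send_rows", "kwargs": {
  "plan": [
    [[0.0066, -0.002, -0.0006], [0.004, 0.004, 0.002], 1],
    [[0.0066, -0.002, -0.0006], [0.004, 0.004, 0.002], 1],
    [[0.0066, -0.002, -0.0006], [0.004, 0.004, 0.002], 1],
    [[0.0066, -0.002, -0.0006], [0.004, 0.004, 0.002], 1],
    [[0.0066, -0.002, -0.0006], [0.004, 0.004, 0.002], 1]
  ]
}}

```text
clock: 4.32
eef_pos: [582.6, -260.4, 55.7]
tcp_rot: [-3.141, -0.0, -1.362]
contact_force: [0.2, 0.0, -0.3]
opening: 1.0
```

```bash
python3 - <<'E'
from h import *
for n in P:
    im=viewer.grab_frame(n).copy()
    T=status.sense()["eef_pos"]
    u=proj(n,[T[0],T[1],T[2]])[0]
    x,y=int(u[0]),int(u[1]); c=im[max(0,y-70):y+70,max(0,x-80):x+80]
    cv2.imwrite(f"pics/h2_{n}.png",cv2.resize(c,None,fx=4,fy=4)[:,:,::-1])
go((582.4,-260.2,55),-1.362)
E
```

```text
shift [-0.0001 -0.      0.0004] rot [-0.0001  0.0002  0.0002] | at [ 582.4 -260.3   55.4] [-3.1415e+00  2.0000e-04 -1.3618e+00] open 1.006 F [-0.4  0.4 -0.3] t 4.42
```

View pics/h2_side.png

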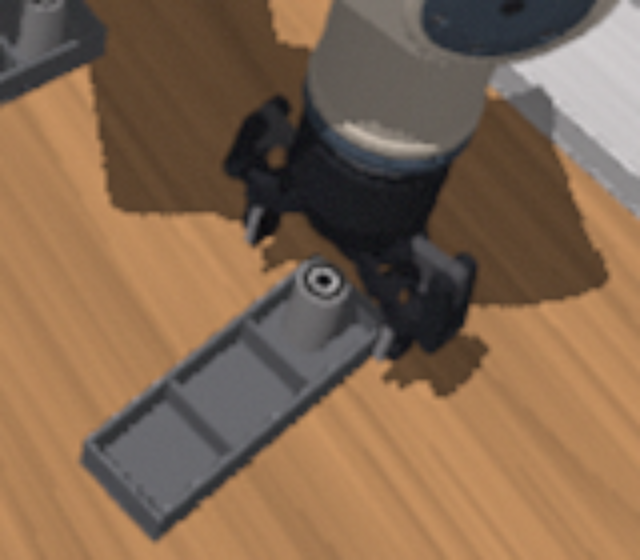

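The tips straddle the bush symmetrically: midpoint at crop (323,296), bush axis at (320,298). I'll close now.

>>> {"fn": "send_rows", "kwargs": {
  "plan": [
    [[0, 0, 0], [0, 0, 0], -1],
    [[0, 0, 0], [0, 0, 0], -1],
    [[0, 0, 0], [0, 0, 0], -1],
    [[0, 0, 0], [0, 0, 0], -1],
    [[0, 0, 0], [0, 0, 0], -1]
  ],
  "squeeze": 40
}}

```text
clock: 4.83
eef_pos: [582.3, -260.3, 55.4]
tcp_rot: [3.142, 0.0, -1.362]
contact_force: [-1.7, 1.2, 20.6]
opening: 0.302
```

>>> {"fn": "send_rows", "kwargs": {
  "plan": [
    [[0, 0, 0], [0, 0, 0], -1],
    [[0, 0, 0], [0, 0, 0], -1],
    [[0, 0, 0], [0, 0, 0], -1],
    [[0, 0, 0], [0, 0, 0], -1],
    [[0, 0, 0], [0, 0, 0], -1]
  ]
}}

```text
clock: 5.25
eef_pos: [582.4, -260.3, 55.5]
tcp_rot: [-3.142, 0.0, -1.362]
contact_force: [-0.7, 0.1, 3.2]
opening: 0.301
```

```bash
python3 - <<'E'
from h import *
go((None,None,125))
E
```

```text
shift [-0.     -0.     -0.0695] rot [-0.      0.0003 -0.    ] | at [ 582.4 -260.3   55.5] [-3.1416e+00  3.0000e-04 -1.3619e+00] open 0.301 F [-0.7  0.1  3.2] t 5.25
```

>>> {"fn": "send_rows", "kwargs": {
  "plan": [
    [[0, 0, -0.01], [0, 0, 0], -1],
    [[0, 0, -0.03], [0, 0, 0], -1],
    [[0, 0, -0.06], [0, 0, 0], -1],
    [[0, 0, -0.085], [0, 0, 0], -1],
    [[0, 0, -0.085], [0, 0, 0], -1]
  ]
}}

```text
clock: 5.67
eef_pos: [585.1, -261.6, 146.1]
tcp_rot: [-3.135, -0.004, -1.362]
contact_force: [1.4, -1.2, -0.1]
opening: 0.299
```

```bash
python3 - <<'E'
from h import *
for n in ("side",):
    im=viewer.grab_frame(n).copy()
    T=status.sense()["eef_pos"]
    u=proj(n,[T[0],T[1],T[2]])[0]
    x,y=int(u[0]),int(u[1]); c=im[max(0,y-70):y+70,max(0,x-80):x+80]
    cv2.imwrite(f"pics/h3_{n}.png",cv2.resize(c,None,fx=4,fy=4)[:,:,::-1])
    v,f=fit({n:im},(522,-275.9,.206)) if 0 else (0,0)
go((432.9,-15.5,140),-1.51)
E
```

```text
shift [-0.2717  0.097   0.0026] rot [-0.0048 -0.0027  0.1481] | at [ 584.2 -261.2  143.9] [-3.1370e+00 -3.0000e-03 -1.3619e+00] open 0.297 F [ 0.7 -0.1 -1.7] t 5.72
```

View pics/h3_side.png

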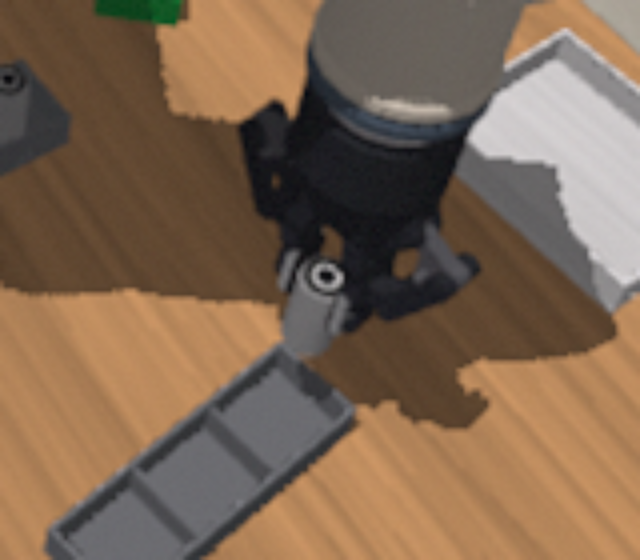

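The bush is up and upright in the jaws at (430,280), and its tray stayed flat. Next I'll carry it over to the gap.

>>> {"fn": "send_rows", "kwargs": {
  "plan": [
    [[-0.035, 0.012, 0.0], [-0.005, -0.003, 0.02], -1],
    [[-0.07, 0.025, 0.0], [-0.005, -0.003, 0.05], -1],
    [[-0.109, 0.039, 0.0], [-0.005, -0.003, 0.08], -1],
    [[-0.147, 0.052, 0.001], [-0.005, -0.003, 0.11], -1],
    [[-0.185, 0.066, 0.002], [-0.005, -0.003, 0.148], -1]
  ]
}}

```text
clock: 6.13
eef_pos: [479.3, -92.5, 140.2]
tcp_rot: [3.14, 0.001, -1.512]
contact_force: [0.7, 0.3, -1.0]
opening: 0.305
```

```bash
python3 - <<'E'
from h import *
go((432.9,-15.5,130),-1.51)
E
```

```text
shift [-0.0796  0.0418  0.0104] rot [ 0.0015  0.0008 -0.0018] | at [479.3 -92.5 140.2] [ 3.1401e+00  8.0000e-04 -1.5118e+00] open 0.305 F [ 0.7  0.3 -1. ] t 6.13
```

>>> {"fn": "send_rows", "kwargs": {
  "plan": [
    [[-0.025, 0.013, 0.003], [0.001, 0, -0.002], -1],
    [[-0.05, 0.026, 0.006], [0.001, 0, -0.002], -1],
    [[-0.07, 0.037, 0.009], [0.001, 0, -0.002], -1],
    [[-0.08, 0.042, 0.01], [0.001, 0, -0.002], -1],
    [[-0.08, 0.042, 0.01], [0.001, 0, -0.002], -1]
  ]
}}

```text
clock: 6.55
eef_pos: [430.7, -13.7, 129.6]
tcp_rot: [3.139, 0.001, -1.508]
contact_force: [-0.2, -0.1, -0.5]
opening: 0.303
```

```bash
python3 - <<'E'
from h import *
ims={n:viewer.grab_frame(n).copy() for n in P}
s=status.sense()
# gap seen
for n,im in ims.items():
    T=s["eef_pos"]; u=proj(n,[T[0],T[1],60])[0]
    x,y=int(u[0]),int(u[1]); c=im[max(0,y-70):y+70,max(0,x-80):x+80]
    cv2.imwrite(f"pics/h4_{n}.png",cv2.resize(c,None,fx=4,fy=4)[:,:,::-1])
v,f=fit({"side":ims["side"]},(490.4,-10.5,-3.071),(0,-60)); print(v,f)
go((432.9,-15.5,80),-1.51)
E
```

```text
[491.53120991 -10.43713993  -3.09125684] 212.9139082524827
shift [0.0002 0.0003 0.0504] rot [0.0001 0.0004 0.0013] | at [433.2 -15.3 130.4] [ 3.1415e+00  4.0000e-04 -1.5087e+00] open 0.301 F [ 0.2  0.5 -1.5] t 6.65
```

View pics/h4_side.png

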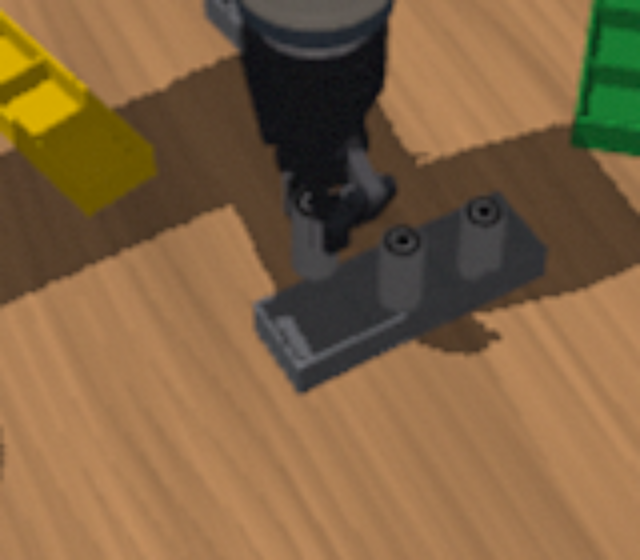

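View pics/h4_top.png

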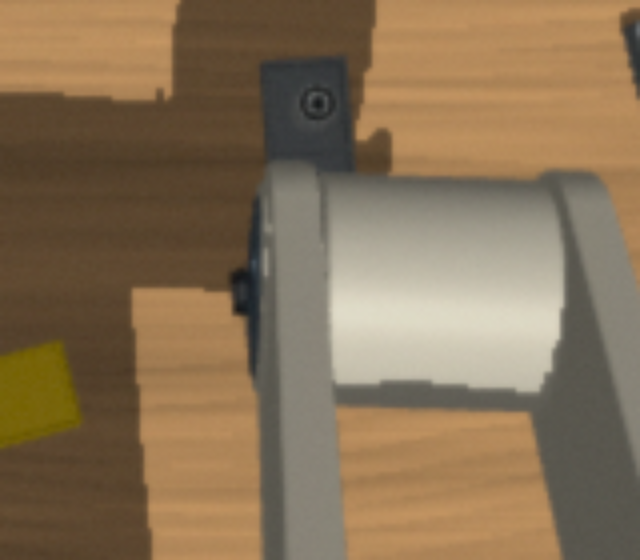

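The bush hangs upright over the vacant pocket: its bottom is at crop (315,270), with the pocket just below it. Next I'll lower it.

>>> {"fn": "send_rows", "kwargs": {
  "plan": [
    [[0, 0, 0.015], [0, 0, 0.001], -1],
    [[0, 0, 0.03], [0, 0, 0.001], -1],
    [[0, 0, 0.042], [0, 0, 0.001], -1],
    [[0, 0, 0.05], [0, 0, 0.001], -1],
    [[0, 0, 0.054], [0, 0, 0.001], -1]
  ]
}}

```text
clock: 7.07
eef_pos: [433.5, -16.0, 75.4]
tcp_rot: [3.141, 0.0, -1.511]
contact_force: [-0.2, 0.5, -0.6]
opening: 0.303
```

```bash
python3 - <<'E'
from h import *
im=viewer.grab_frame("side").copy()
T=status.sense()["eef_pos"]; u=proj("side",[T[0],T[1],60])[0]
x,y=int(u[0]),int(u[1]); c=im[max(0,y-70):y+70,max(0,x-80):x+80]
cv2.imwrite(f"pics/h5.png",cv2.resize(c,None,fx=4,fy=4)[:,:,::-1])
go((432.9,-15.5,56),-1.51)
E
```

```text
shift [-0.0004  0.0003  0.0193] rot [ 0.0014  0.0005 -0.0006] | at [433.3 -15.9  75.3] [ 3.1402e+00  5.0000e-04 -1.5106e+00] open 0.301 F [-1.4  0.6 -1.4] t 7.12
```

View pics/h5.png

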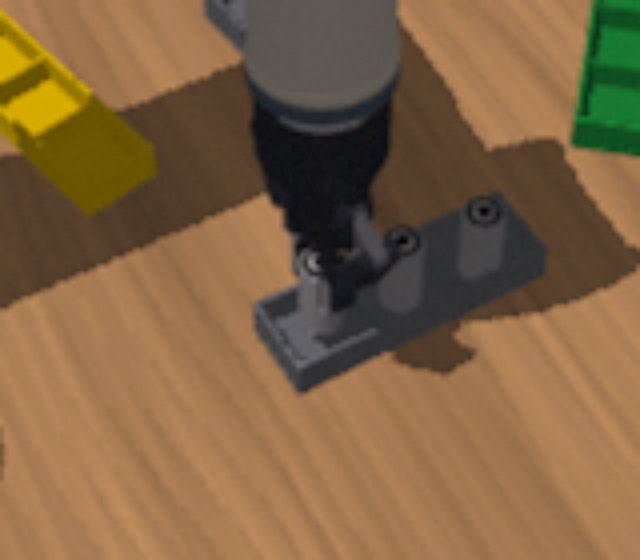

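The bush is entering the pocket clear of the walls. I'll lower the last 19 mm.

>>> {"fn": "send_rows", "kwargs": {
  "plan": [
    [[0, 0, 0.007], [0.001, 0, 0], -1],
    [[0, 0, 0.013], [0.001, 0, 0], -1],
    [[0, 0, 0.017], [0.001, 0, 0], -1],
    [[0, 0, 0.019], [0.001, 0, 0], -1],
    [[0, 0, 0.019], [0.001, 0, 0], -1]
  ]
}}

```text
clock: 7.53
eef_pos: [433.0, -15.9, 55.9]
tcp_rot: [3.141, 0.001, -1.511]
contact_force: [-0.3, 0.2, -0.7]
opening: 0.3
```

```bash
python3 - <<'E'
from h import *
viewer.grab_frame("side")
go((432.9,-15.5,55.5),-1.51)
E
```

```text
shift [-0.0004  0.0003  0.0007] rot [ 0.0006  0.0005 -0.0005] | at [433.2 -15.9  56.2] [ 3.1410e+00  5.0000e-04 -1.5105e+00] open 0.301 F [ 0.3 -0.9 -0.4] t 7.58
```

>>> {"fn": "send_rows", "kwargs": {
  "plan": [
    [[0, 0, 0.0005], [0, 0, 0], -1],
    [[0, 0, 0.001], [0, 0, 0], -1],
    [[0, 0, 0.001], [0, 0, 0], -1],
    [[0, 0, 0.001], [0, 0, 0], 0.3],
    [[0, 0, 0.001], [0, 0, 0], 0.3]
  ]
}}

```text
clock: 8.0
eef_pos: [433.3, -15.9, 55.3]
tcp_rot: [3.141, 0.0, -1.51]
contact_force: [0.0, -0.8, 0.1]
opening: 0.573
```

>>> {"fn": "send_rows", "kwargs": {
  "plan": [
    [[0, 0, 0], [0, 0, 0], 0.3],
    [[0, 0, -0.01], [0, 0, 0], 0.3],
    [[0, 0, -0.035], [0, 0, 0], 0.3],
    [[0, 0, -0.065], [0, 0, 0], 0.3],
    [[0, 0, -0.09], [0, 0, 0], 0.3]
  ]
}}

```text
clock: 8.42
eef_pos: [433.2, -15.9, 146.6]
tcp_rot: [3.141, 0.001, -1.51]
contact_force: [1.3, 0.2, -0.5]
opening: 0.649
```

```bash
python3 - <<'E'
from h import *
im=viewer.grab_frame("side").copy()
c=im[180:300,270:430]
cv2.imwrite(f"pics/h6.png",cv2.resize(c,None,fx=4,fy=4)[:,:,::-1])
go((523.2,-276.8,130),-1.362)
E
```

```text
shift [ 0.2656 -0.0715  0.021 ] rot [-0.0054 -0.0005 -0.1484] | at [435.7 -16.  150.6] [-3.1362e+00 -1.0000e-04 -1.5104e+00] open 0.648 F [ 2.1 -0.3  4.4] t 8.47
```

View pics/h6.png

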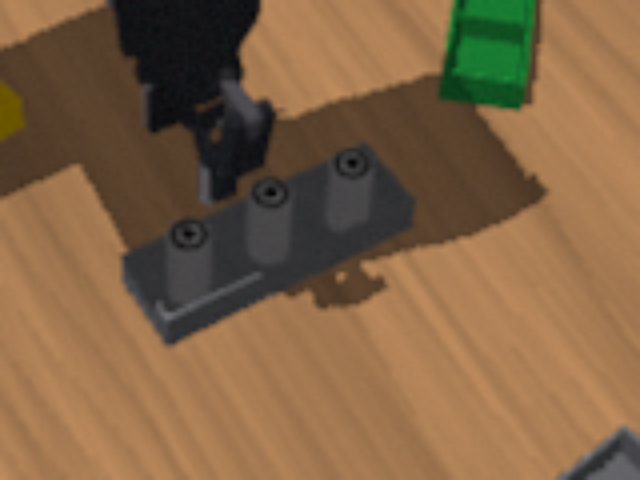

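All three bushes now stand upright in tray_fill, with ring centres at crop (190,234), (271,192) and (352,163). Next I'll go to the emptied tray.

>>> {"fn": "send_rows", "kwargs": {
  "plan": [
    [[0.035, -0.01, 0.003], [-0.005, 0, -0.03], 1],
    [[0.073, -0.02, 0.007], [-0.005, 0, -0.06], 1],
    [[0.112, -0.03, 0.01], [-0.005, 0, -0.09], 1],
    [[0.15, -0.04, 0.013], [-0.005, 0, -0.12], 1],
    [[0.165, -0.045, 0.013], [-0.005, 0, -0.148], 1]
  ]
}}

```text
clock: 8.88
eef_pos: [492.0, -182.0, 137.6]
tcp_rot: [-3.14, -0.002, -1.362]
contact_force: [-1.4, -0.2, -0.0]
opening: 0.997
```

```bash
python3 - <<'E'
from h import *
ims={n:viewer.grab_frame(n) for n in P}
for n in P: cv2.imwrite(f"pics/h7_{n}.png",ims[n][:,:,::-1])
for n,v0 in {"side":(522,-275.9,.206),"top":(524.3,-278.1,.21)}.items():
    v,f=fit({n:ims[n]},v0); print(n,v.round(3),round(f,1))
go((523.2,-276.8,130),-1.362)
E
```

```text
side [ 5.21603e+02 -2.76186e+02  2.13000e-01] 53.0
top [ 5.23652e+02 -2.81651e+02  2.11000e-01] 786.1
shift [ 0.1006 -0.0112  0.0078] rot [-0.0013 -0.0015 -0.0025] | at [ 491.6 -180.6  137.6] [-3.1403e+00 -1.5000e-03 -1.3645e+00] open 1.002 F [-0.5  0.4 -0. ] t 8.98
```

View pics/h7_top.png

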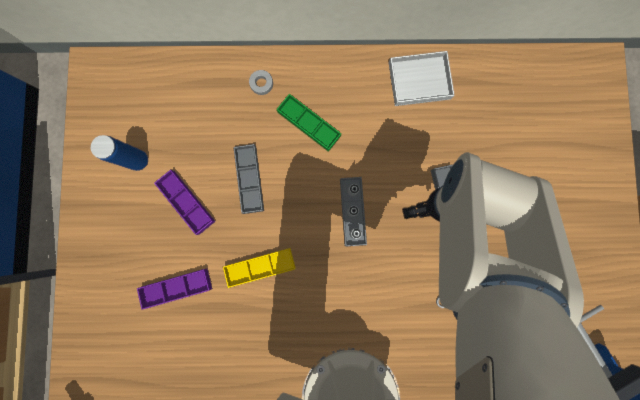

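Side fit: the emptied tray hasn't moved. The top view is blocked by the arm there, so its fit doesn't count. Next I'll hover above the tray.

>>> {"fn": "send_rows", "kwargs": {
  "plan": [
    [[0.03, -0.004, 0.004], [-0.001, -0.001, 0.002], 1],
    [[0.065, -0.008, 0.015], [-0.001, -0.001, 0.002], 1],
    [[0.09, -0.011, 0.025], [-0.001, -0.001, 0.002], 1],
    [[0.101, -0.011, 0.03], [-0.001, -0.001, 0.002], 1],
    [[0.101, -0.011, 0.03], [-0.001, -0.001, 0.002], 1]
  ]
}}

```text
clock: 9.4
eef_pos: [522.7, -277.8, 106.4]
tcp_rot: [3.141, 0.001, -1.368]
contact_force: [-0.3, 0.0, -0.1]
opening: 0.999
```

```bash
python3 - <<'E'
from h import *
viewer.grab_frame("top"); im=viewer.grab_frame("side").copy()
c=im[220:370,340:500]
cv2.imwrite(f"pics/h8.png",cv2.resize(c,None,fx=4,fy=4)[:,:,::-1])
go((522.8,-277,40),-1.36)
E
```

```text
shift [ 0.0013 -0.0004  0.0674] rot [ 0.001   0.0011 -0.0073] | at [ 522.2 -275.9  107.4] [ 3.1406e+00  1.1000e-03 -1.3673e+00] open 0.999 F [-0.2  0.7  0.2] t 9.5
```

View pics/h8.png

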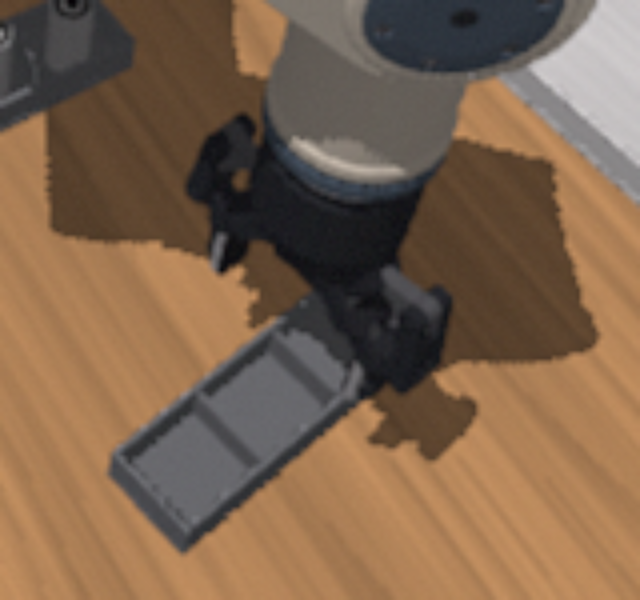

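```bash
python3 - <<'E'
from h import *
for z in (107,100,95,90,85,80): print(z,proj("side",[522.2,-275.9,z]).round(1))
d=np.array([np.cos(-1.367),np.sin(-1.367),0])
for z in (100,95,90,85,80,75):print(z,[proj("side",np.array([522.2,-275.9,z])+s*42.5*d)[0].round(1) for s in(-1,1)])
E
```

```text
107 [[413.1 298.5]]
100 [[412.6 300.2]]
95 [[412.2 301.4]]
90 [[411.8 302.7]]
85 [[411.4 303.9]]
80 [[411.1 305.1]]
100 [array([397.8, 286.2]), array([428.1, 314.9])]
95 [array([397.5, 287.5]), array([427.6, 316.1])]
90 [array([397.2, 288.7]), array([427.2, 317.3])]
85 [array([396.9, 290. ]), array([426.7, 318.5])]
80 [array([396.6, 291.2]), array([426.3, 319.6])]
75 [array([396.3, 292.4]), array([425.8, 320.8])]
```

>>> {"fn": "send_rows", "kwargs": {
  "plan": [
    [[0.001, 0, 0.02], [0.001, 0.001, -0.007], 1],
    [[0.001, 0, 0.042], [0.001, 0.001, -0.007], 1],
    [[0.001, 0, 0.06], [0.001, 0.001, -0.007], 1],
    [[0.001, 0, 0.068], [0.001, 0.001, -0.007], 1],
    [[0.001, 0, 0.068], [0.001, 0.001, -0.007], 1]
  ]
}}

```text
clock: 9.92
eef_pos: [521.0, -274.8, 38.2]
tcp_rot: [3.139, 0.002, -1.359]
contact_force: [-0.6, 0.1, 0.8]
opening: 1.0
```

```bash
python3 - <<'E'
from h import *
viewer.grab_frame("top"); im=viewer.grab_frame("side").copy()
c=im[220:370,340:500]
cv2.imwrite(f"pics/h9.png",cv2.resize(c,None,fx=4,fy=4)[:,:,::-1])
go((522.8,-277,27),-1.36)
E
```

```text
shift [ 0.001  -0.0001  0.0131] rot [-0.0001  0.0002  0.0004] | at [ 522.5 -276.1   40.1] [-3.1415e+00  2.0000e-04 -1.3596e+00] open 1.003 F [-0.1 -0.3  0.5] t 10.02
```

View pics/h9.png

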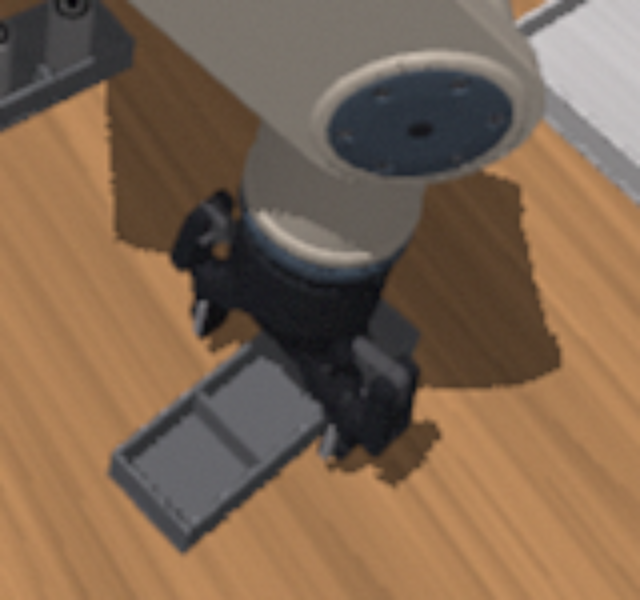

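The fingers straddle the tray at its middle, at crop (205,325) and (330,445). I'll go down 13 mm more and close.

>>> {"fn": "send_rows", "kwargs": {
  "plan": [
    [[0.001, 0, 0.005], [0, 0, 0], 1],
    [[0.001, 0, 0.01], [0, 0, 0], 1],
    [[0.001, 0, 0.013], [0, 0, 0], 1],
    [[0.001, 0, 0.013], [0, 0, 0], 1],
    [[0.001, 0, 0.013], [0, 0, 0], 1]
  ],
  "squeeze": 30
}}

```text
clock: 10.43
eef_pos: [522.6, -277.0, 27.0]
tcp_rot: [3.141, 0.0, -1.36]
contact_force: [-0.2, 0.9, 0.0]
opening: 1.002
```

>>> {"fn": "send_rows", "kwargs": {
  "plan": [
    [[0, 0, 0], [0, 0, 0], 0.5],
    [[0, 0, 0], [0, 0, 0], 0.3],
    [[0, 0, 0], [0, 0, 0], -1],
    [[0, 0, 0], [0, 0, 0], -1],
    [[0, 0, 0], [0, 0, 0], -1]
  ]
}}

```text
clock: 10.85
eef_pos: [522.7, -277.2, 27.3]
tcp_rot: [-3.141, 0.0, -1.36]
contact_force: [-0.6, 0.2, 2.9]
opening: 0.67
```

>>> {"fn": "send_rows", "kwargs": {
  "plan": [
    [[0, 0, 0], [0, 0, 0], -1],
    [[0, 0, 0], [0, 0, 0], -1],
    [[0, 0, 0], [0, 0, 0], -1],
    [[0, 0, 0], [0, 0, 0], -1],
    [[0, 0, 0], [0, 0, 0], -1]
  ]
}}

```text
clock: 11.27
eef_pos: [522.7, -277.1, 27.3]
tcp_rot: [-3.142, 0.0, -1.36]
contact_force: [-0.5, -0.6, 2.3]
opening: 0.667
```

```bash
python3 - <<'E'
from h import *
go((None,None,127))
E
```

```text
shift [-0.     -0.     -0.0997] rot [-0.0001  0.0001 -0.    ] | at [ 522.7 -277.1   27.3] [-3.1415e+00  1.0000e-04 -1.3598e+00] open 0.667 F [-0.5 -0.6  2.3] t 11.27
```

>>> {"fn": "send_rows", "kwargs": {
  "plan": [
    [[0, 0, -0.012], [0, 0, 0], -1],
    [[0, 0, -0.035], [0, 0, 0], -1],
    [[0, 0, -0.065], [0, 0, 0], -1],
    [[0, 0, -0.095], [0, 0, 0], -1],
    [[0, 0, -0.11], [0, 0, 0], -1]
  ]
}}

```text
clock: 11.68
eef_pos: [523.8, -277.7, 141.2]
tcp_rot: [-3.139, -0.002, -1.36]
contact_force: [1.8, -0.3, -2.0]
opening: 0.671
```

```bash
python3 - <<'E'
from h import *
im=viewer.grab_frame("side").copy()
c=im[180:370,340:540]
cv2.imwrite(f"pics/h10.png",cv2.resize(c,None,fx=3,fy=3)[:,:,::-1])
viewer.grab_frame("side")
go((583,270,140),-1.437)
E
```

```text
shift [-5.236e-01 -1.721e-01 -2.000e-04] rot [-0.0047 -0.0034  0.0772] | at [ 524.4 -278.1  141. ] [-3.137  -0.0036 -1.3598] open 0.672 F [ 0.7 -0.8 -1.4] t 11.78
```

View pics/h10.png

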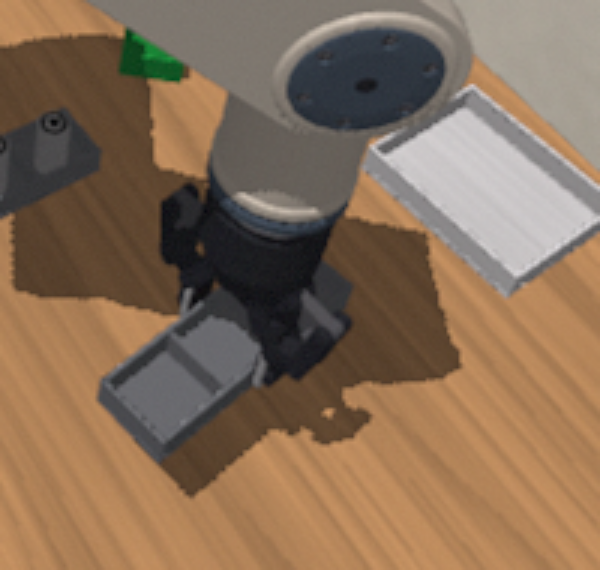

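The tray is lifted level. Next I'll carry it over to tray_stack.

>>> {"fn": "send_rows", "kwargs": {
  "plan": [
    [[-0.02, -0.006, 0], [-0.004, -0.003, 0.01], -1],
    [[-0.05, -0.016, 0], [-0.004, -0.003, 0.02], -1],
    [[-0.085, -0.028, 0], [-0.004, -0.003, 0.03], -1],
    [[-0.12, -0.039, 0], [-0.004, -0.003, 0.05], -1],
    [[-0.155, -0.051, 0], [-0.004, -0.003, 0.077], -1]
  ]
}}

```text
clock: 12.2
eef_pos: [540.7, -114.3, 139.5]
tcp_rot: [3.14, 0.0, -1.438]
contact_force: [1.0, -0.2, -1.7]
opening: 0.669
```

```bash
python3 -c "
from h import *
go((583,273,140),-1.437)"
```

```text
shift [-0.3783 -0.0931 -0.0005] rot [ 0.0013  0.0003 -0.0014] | at [ 540.7 -114.3  139.5] [ 3.1403e+00  3.0000e-04 -1.4384e+00] open 0.669 F [ 1.  -0.2 -1.7] t 12.2
```

>>> {"fn": "send_rows", "kwargs": {
  "plan": [
    [[-0.035, -0.009, 0], [0.001, 0, -0.001], -1],
    [[-0.07, -0.017, 0], [0.001, 0, -0.001], -1],
    [[-0.105, -0.026, 0], [0.001, 0, -0.001], -1],
    [[-0.14, -0.034, 0], [0.001, 0, -0.001], -1],
    [[-0.175, -0.043, 0], [0.001, 0, -0.001], -1]
  ]
}}

```text
clock: 12.62
eef_pos: [559.1, 66.6, 138.4]
tcp_rot: [3.139, 0.0, -1.437]
contact_force: [1.1, -1.0, -1.8]
opening: 0.673
```

```bash
python3 -c "
from h import *
go((583,273,140),-1.437)"
```

```text
shift [-0.2014 -0.0512 -0.0017] rot [ 0.0023  0.0003 -0.0003] | at [559.1  66.6 138.4] [ 3.1393e+00  3.0000e-04 -1.4373e+00] open 0.673 F [ 1.1 -1.  -1.8] t 12.62
```

>>> {"fn": "send_rows", "kwargs": {
  "plan": [
    [[-0.035, -0.009, 0], [0.001, 0, 0], -1],
    [[-0.07, -0.017, 0], [0.001, 0, 0], -1],
    [[-0.105, -0.026, 0], [0.001, 0, 0], -1],
    [[-0.14, -0.035, 0], [0.001, 0, 0], -1],
    [[-0.17, -0.043, 0], [0.001, 0, 0], -1]
  ]
}}

```text
clock: 13.03
eef_pos: [578.1, 242.9, 137.0]
tcp_rot: [3.138, 0.0, -1.437]
contact_force: [-0.1, 0.5, -1.9]
opening: 0.673
```

```bash
python3 -c "
from h import *
viewer.grab_frame('side')
go((583,273,120),-1.437)"
```

```text
shift [-0.0245 -0.0071  0.0175] rot [0.0005 0.0029 0.0014] | at [579.3 247.7 137.4] [ 3.1411e+00  2.9000e-03 -1.4356e+00] open 0.676 F [ 1.6  4.8 -1.3] t 13.08
```

>>> {"fn": "send_rows", "kwargs": {
  "plan": [
    [[-0.01, -0.003, 0.005], [0, 0.002, 0.001], -1],
    [[-0.02, -0.006, 0.012], [0, 0.003, 0.001], -1],
    [[-0.0245, -0.007, 0.017], [0, 0.003, 0.001], -1],
    [[-0.0245, -0.007, 0.0175], [0, 0.003, 0.001], -1],
    [[-0.0245, -0.007, 0.0175], [0, 0.003, 0.001], -1]
  ]
}}

```text
clock: 13.5
eef_pos: [582.2, 272.0, 118.8]
tcp_rot: [3.139, -0.001, -1.437]
contact_force: [0.9, 0.7, -2.2]
opening: 0.675
```

```bash
python3 - <<'E'
from h import *
ims={n:viewer.grab_frame(n) for n in P}
ims={n:viewer.grab_frame(n) for n in P}
s=status.sense()
for n in P:
    u=proj(n,[583,273,60])[0]; x,y=int(u[0]),int(u[1]); im=ims[n]
    c=im[max(0,y-65):y+65,max(0,x-85):x+85]; print(n,max(0,x-85),max(0,y-65))
    cv2.imwrite(f"pics/h11_{n}.png",cv2.resize(c,None,fx=4,fy=4)[:,:,::-1])
go((583,273,100),-1.437)
E
```

```text
side 233 84
top 159 111
shift [-0.0008  0.      0.0203] rot [ 0.0002 -0.0001 -0.0006] | at [583.1 272.2 120.3] [ 3.1414e+00 -1.0000e-04 -1.4376e+00] open 0.67 F [ 0.1  0.3 -1.8] t 13.7
```

View pics/h11_side.png

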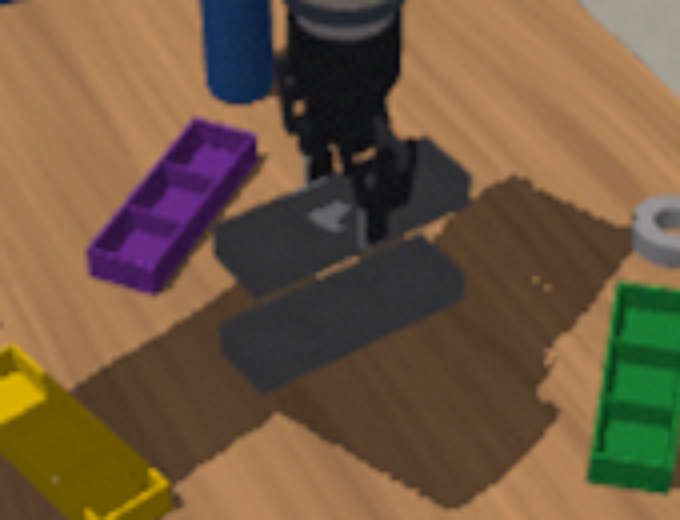

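View pics/h11_top.png

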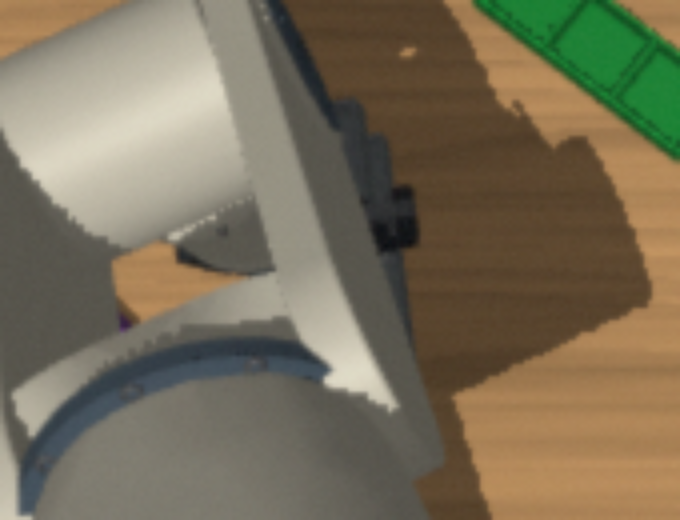

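The held tray hangs over tray_stack in the side view. I'll fit its pose there, leaving out the gripper columns, and compare it with the same camera's fit of tray_stack.

```bash
cat >> h.py <<'E'
def fit_held(im,v0,z0,excl,low=None,n="side",r=7):
    a=alpha(im)
    base=model(n,low,0,()) if low is not None else 0
    k=cv2.dilate((model(n,v0,z0,())>0.5).astype(np.uint8),np.ones((r*2+1,r*2+1))).astype(float)
    for (x0,y0,x1,y1) in excl: k[y0:y1,x0:x1]=0
    def cost(d): 
        v=[v0[0]+d[0],v0[1]+d[1],v0[2]+d[2]/60]
        return (k*(np.maximum(model(n,v,z0,()),base)-a)**2).sum()
    r=minimize(cost,[0,0,0],method="Nelder-Mead",options=dict(initial_simplex=[[0,0,0],[4,0,0],[0,4,0],[0,0,4]],xatol=.05,fatol=.05,maxiter=300))
    d=r.x; v=np.array([v0[0]+d[0],v0[1]+d[1],v0[2]+d[2]/60]); return v,r.fun
def overlay(im,n,boxes,crop,fn,S=4):
    x0,y0,x1,y1=crop; c=cv2.resize(im[y0:y1,x0:x1],None,fx=S,fy=S,interpolation=cv2.INTER_CUBIC)
    for (v,z0),col in boxes:
        u=((proj(n,tray_pts(*v,z0=z0))-[x0,y0]+.5)*S).astype(int)
        for i in range(4):
            for p,q in((i,(i+1)%4),(i+4,(i+1)%4+4),(i,i+4)): cv2.line(c,tuple(u[p].tolist()),tuple(u[q].tolist()),col,1)
    cv2.imwrite(fn,c[:,:,::-1])
E
python3 - <<'E'
from h import *
im=viewer.grab_frame("side"); s=status.sense(); z0=s["eef_pos"][2]-27.3
low,f=fit_held(im,(581.5,274,.138),0,[(233,84,360,150)]); print("low",low.round(3),f)
v,f=fit_held(im,(581.5,274,.134),z0,[(301,84,340,160),(233,84,300,125)],low); print("held",v.round(3),f,z0, s["eef_pos"].round(1))
overlay(im,"side",[((low,0),(0,255,0)),((v,z0),(255,0,0))],(233,84,403,214),"pics/o1.png")
c,sn=np.cos(low[2]),np.sin(low[2]); d=v-low; print("held-low along/across",(c*d[0]+sn*d[1]).round(2),(-sn*d[0]+c*d[1]).round(2),"yaw",d[2].round(4))
E
```

```text
low [5.82621e+02 2.74659e+02 1.57000e-01] 126.29090929520902
held [5.81685e+02 2.72076e+02 1.86000e-01] 188.43603794340365 93.06821167129232 [583.1 272.3 120.4]
held-low along/across -1.33 -2.4 yaw 0.0282
```

View pics/o1.png

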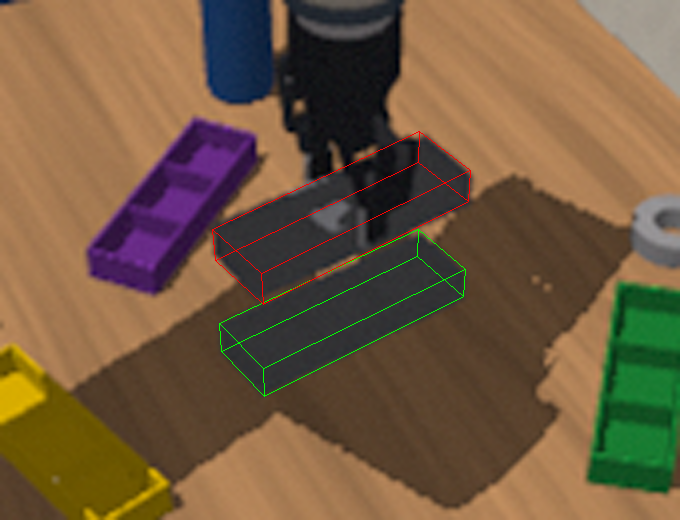

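The tray_stack fit was contaminated by the held tray and the purple one. I'll switch to a saturation mask, use the tight neighbourhood and keep the earlier uncluttered tray_stack fit.

```bash
cat >> h.py <<'E'
def alpha(im):
    f=im.astype(np.float32); s=(f.max(2)-f.min(2))/(f.max(2)+1)
    return np.clip(1-s/0.42,0,1)
LOW=np.array([581.50,274.0,.138])
def rel(v,low=LOW):
    c,sn=np.cos(low[2]),np.sin(low[2]); d=v-low; print("held-low along %.2f across %.2f yaw %.4f"%(c*d[0]+sn*d[1],-sn*d[0]+c*d[1],d[2]))
E
python3 - <<'E'
from h import *
im=viewer.grab_frame("side"); s=status.sense(); z0=s["eef_pos"][2]-27.3
low,f=fit_held(im,(581.5,274,.138),0,[(233,84,315,164),(315,84,360,150)],r=4); print("low",low.round(3),f)
low=LOW
for r in (3,4,5):
    v,f=fit_held(im,(581.5,274,.134),z0,[(301,84,340,160)],low,r=r); print("held",v.round(3),f,z0, s["eef_pos"].round(1)); rel(v)
overlay(im,"side",[((low,0),(0,255,0)),((v,z0),(255,0,0))],(233,84,403,214),"pics/o2.png")
cv2.imwrite("pics/o2a.png",cv2.resize((alpha(im)*255).astype(np.uint8)[84:214,233:403],None,fx=4,fy=4))
E
```

```text
low [5.82706e+02 2.75356e+02 1.39000e-01] 27.134277531871284
held [5.82724e+02 2.72931e+02 1.85000e-01] 33.64861728434748 93.09727445316379 [583.2 272.5 120.4]
held-low along 1.07 across -1.23 yaw 0.0471
held [5.82724e+02 2.72931e+02 1.85000e-01] 35.489089845626154 93.09727445316379 [583.2 272.5 120.4]
held-low along 1.07 across -1.23 yaw 0.0471
held [5.82724e+02 2.72931e+02 1.85000e-01] 36.23823235095471 93.09727445316379 [583.2 272.5 120.4]
held-low along 1.07 across -1.23 yaw 0.0471
```

View pics/o2.png

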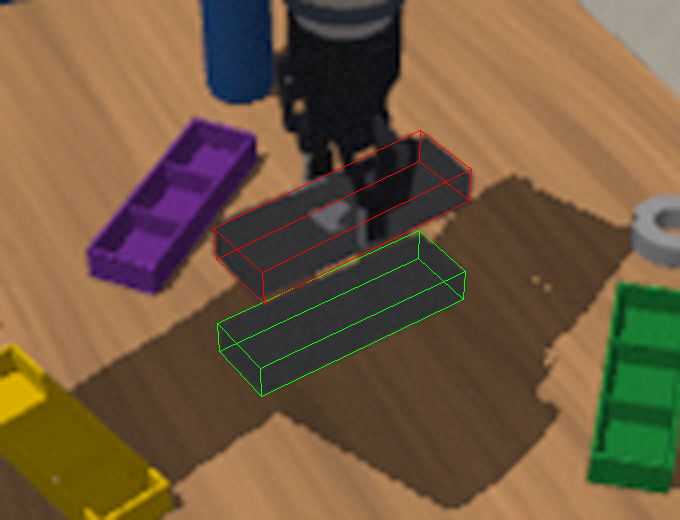

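View pics/o2a.png

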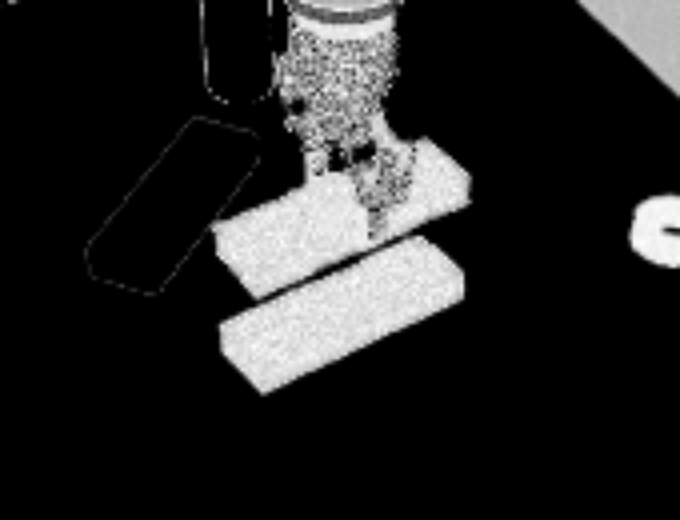

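```bash
cat >> h.py <<'E'
def alpha(im):
    f=im.astype(np.float32); s=(f.max(2)-f.min(2))/(f.max(2)+1)
    return np.clip((0.40-s)/0.22,0,1)
def box6(v):  # x,y,yaw,z0,pitch(about tray y),roll
    q=np.array([[a,b,z] for z in (0,28) for a,b in((92,29),(92,-29),(-92,-29),(-92,29))])
    return R.from_euler("xyz",[v[5],v[4],v[2]]).apply(q)+[v[0],v[1],v[3]]
def rast(n,pts,roi,S=8):
    x0,y0,x1,y1=roi; u=(proj(n,pts)-[x0,y0]+.5)*S-.5
    big=np.zeros(((y1-y0)*S,(x1-x0)*S),np.uint8)
    cv2.fillConvexPoly(big,cv2.convexHull((u*16).round().astype(np.int32)[:,None]),255,cv2.LINE_8,4)
    return cv2.resize(big,(x1-x0,y1-y0),interpolation=cv2.INTER_AREA)/255.
def fit6(im,n,v0,free,excl=(),others=(),r=5,prior=None):
    """free: list of indices"""
    v0=np.array(v0,float); u=proj(n,box6(v0)); lo=u.min(0).astype(int)-r-3; hi=u.max(0).astype(int)+r+4
    roi=(*lo,*hi); a=alpha(im)[lo[1]:hi[1],lo[0]:hi[0]]
    k=cv2.dilate((rast(n,box6(v0),roi)>.3).astype(np.uint8),np.ones((2*r+1,)*2)).astype(float)
    for x0,y0,x1,y1 in excl: k[max(0,y0-lo[1]):max(0,y1-lo[1]),max(0,x0-lo[0]):max(0,x1-lo[0])]=0
    base=np.zeros_like(a)
    for o in others: base=np.maximum(base,rast(n,box6(o),roi))
    sc=np.array([1,1,1/60,1,1/60,1/60])
    def full(d):
        v=v0.copy()
        for i,q in zip(free,d): v[i]+=q*sc[i]
        return v
    def cost(d): return (k*(np.maximum(rast(n,box6(full(d)),roi),base)-a)**2).sum()
    best=None; rng=np.random.default_rng(0); m=len(free)
    for t in range(6):
        st=rng.normal(0,1.5,m)*(t>0)
        r_=minimize(cost,st,method="Nelder-Mead",options=dict(initial_simplex=np.vstack([st,st+3*np.eye(m)]),xatol=.02,fatol=.01,maxiter=400))
        if best is None or r_.fun<best.fun: best=r_
    return full(best.x),best.fun
E
cat > f1.py <<'E'
from h import *
im0=cv2.imread("pics/side0.png")[:,:,::-1]; t0=cv2.imread("pics/top0.png")[:,:,::-1]
for nm,n,im,v in (("low","side",im0,(581.5,274,.138,0,0,0)),("low","top",t0,(584.4,272,.136,0,0,0)),):
    print(nm,n,[ (w.round(3),round(f,1)) for w,f in [fit6(im,n,v,[0,1,2])]])
E
python3 f1.py
python3 - <<'E'
from h import *
im=viewer.grab_frame("side"); cv2.imwrite("pics/side_hold1.png",im[:,:,::-1]); s=status.sense(); z0=s["eef_pos"][2]-27.3
low,f=fit6(im,"side",(581.5,274,.138,0,0,0),[0,1,2],[(233,84,318,164),(318,84,360,151)],r=4); print("low now",low.round(3),f)
lowF=low
for free in ([0,1,2],[0,1,2,4],[0,1,2,3,4]):
    v,f=fit6(im,"side",(582,273,.136,z0,0,0),free,[(301,84,340,160)],[lowF]); print(free,v.round(3),round(f,1)); rel(v[:3],lowF[:3])
print(s["eef_pos"].round(2))
E
```

```text
low side [(array([5.81644e+02, 2.74124e+02, 1.38000e-01, 0.00000e+00, 0.00000e+00,
       0.00000e+00]), np.float64(18.1))]
low top [(array([5.84660e+02, 2.72222e+02, 1.34000e-01, 0.00000e+00, 0.00000e+00,
       0.00000e+00]), np.float64(13.5))]
low now [5.82216e+02 2.74510e+02 1.38000e-01 0.00000e+00 0.00000e+00 0.00000e+00] 3.5592253967354064
[0, 1, 2] [5.82067e+02 2.73204e+02 1.60000e-01 9.30680e+01 0.00000e+00 0.00000e+00] 24.1
held-low along -0.33 across -1.27 yaw 0.0223
[0, 1, 2, 4] [5.81563e+02 2.72893e+02 1.88000e-01 9.30680e+01 3.30000e-02 0.00000e+00] 16.2
held-low along -0.87 across -1.51 yaw 0.0500
[0, 1, 2, 3, 4] [5.84542e+02 2.78402e+02 1.76000e-01 8.79280e+01 2.70000e-02 0.00000e+00] 14.1
held-low along 2.84 across 3.54 yaw 0.0382
[583.12 272.63 120.37]
```

```bash
python3 - <<'E'
from h import *
im=viewer.grab_frame("side"); s=status.sense(); z0=s["eef_pos"][2]-27.3
low=(582.2,274.5,.138,0,0,0)
for free in ([0,1],[0,1,4],[0,1,4,5]):
    v,f=fit6(im,"side",(582,273,.134,z0,0,0),free,[(301,84,340,160)],[low]); print(free,v.round(3),round(f,1)); rel(v[:3],np.array(low[:3]))
overlay(im,"side",[((np.array(low[:3]),0),(0,255,0))],(233,84,403,214),"pics/o3.png")
go((583.2,273.4,65),-1.435)
E
```

```text
[0, 1] [5.81879e+02 2.73258e+02 1.34000e-01 9.30520e+01 0.00000e+00 0.00000e+00] 27.8
held-low along -0.49 across -1.19 yaw -0.0040
[0, 1, 4] [5.81344e+02 2.73405e+02 1.34000e-01 9.30520e+01 5.00000e-03 0.00000e+00] 27.5
held-low along -1.00 across -0.97 yaw -0.0040
[0, 1, 4, 5] [ 5.81986e+02  2.71873e+02  1.34000e-01  9.30520e+01  8.00000e-03
 -7.50000e-02] 23.0
held-low along -0.57 across -2.57 yaw -0.0040
shift [-0.0007 -0.0002  0.0554] rot [-0.      0.     -0.0021] | at [583.1 272.7 120.4] [-3.1416  0.     -1.4371] open 0.674 F [ 0.2 -0.4 -2.4] t 13.9
```

With yaw fixed by the jaws, the held tray is within about 1 mm of tray_stack, and level. Next I'll correct by about 1 mm and lower.

>>> {"fn": "send_rows", "kwargs": {
  "plan": [
    [[-0.0008, 0.0004, 0.015], [0, 0, -0.002], -1],
    [[-0.0008, 0.0004, 0.03], [0, 0, -0.002], -1],
    [[-0.0008, 0.0004, 0.043], [0, 0, -0.002], -1],
    [[-0.0008, 0.0004, 0.05], [0, 0, -0.002], -1],
    [[-0.0008, 0.0004, 0.052], [0, 0, -0.002], -1]
  ]
}}

```text
clock: 14.32
eef_pos: [581.8, 273.0, 66.8]
tcp_rot: [3.139, -0.001, -1.435]
contact_force: [-0.1, 0.2, -1.6]
opening: 0.67
```

```bash
python3 - <<'E'
from h import *
for _ in range(2): im=viewer.grab_frame("side")
s=status.sense(); z0=s["eef_pos"][2]-27.3; cv2.imwrite("pics/side_hold2.png",im[:,:,::-1])
overlay(im,"side",[],(233,84,403,214),"pics/o4.png")
cv2.imwrite("pics/o4a.png",cv2.resize((alpha(im)*255).astype(np.uint8)[84:214,233:403],None,fx=4,fy=4))
go((583.7,273.7,57),-1.435); print(z0)
E
```

```text
shift [-0.0002 -0.0013  0.011 ] rot [ 0.0008 -0.0003 -0.0001] | at [582.4 273.3  68. ] [ 3.1408e+00 -3.0000e-04 -1.4351e+00] open 0.669 F [-0.6  0.9 -2.6] t 14.42
40.66265204854953
```

View pics/o4.png

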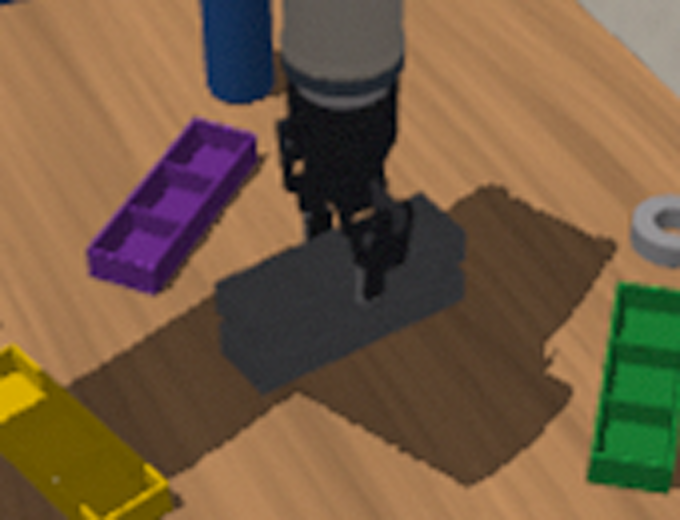

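View pics/o4a.png

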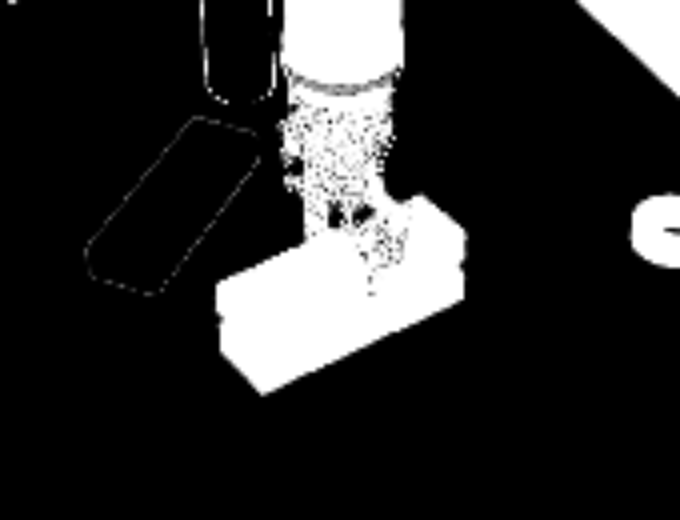

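```bash
cat > f2.py <<'E'
from h import *
import sys
def run(im,z0,low,ex,v0=(582,273.3,.136)):
    for free in ([0,1],[0,1,2],[0,1,4]):
        v,f=fit6(im,"side",(*v0,z0,0,0),free,ex,[low]); print(free,v.round(3),round(f,1)); rel(v[:3],np.array(low[:3]))
    return v
E
python3 - <<'E'
from f2 import *
im=cv2.imread("pics/side_hold2.png")[:,:,::-1]
low,f=fit6(im,"side",(582.2,274.5,.138,0,0,0),[0,1,2],[(233,84,290,165),(290,84,353,150),(290,84,330,158)],r=4); print("low now",low.round(3),f)
run(im,40.7,(582.2,274.5,.138,0,0,0),[(303,84,337,150)])
E
```

```text
low now [5.82151e+02 2.74978e+02 1.28000e-01 0.00000e+00 0.00000e+00 0.00000e+00] 31.05570240788483
[0, 1] [5.79101e+02 2.70739e+02 1.36000e-01 4.07000e+01 0.00000e+00 0.00000e+00] 9.7
held-low along -3.59 across -3.30 yaw -0.0020
[0, 1, 2] [5.79375e+02 2.71610e+02 1.58000e-01 4.07000e+01 0.00000e+00 0.00000e+00] 7.9
held-low along -3.20 across -2.47 yaw 0.0201
[0, 1, 4] [5.79239e+02 2.70605e+02 1.36000e-01 4.07000e+01 6.00000e-03 0.00000e+00] 9.5
held-low along -3.47 across -3.45 yaw -0.0020
```

```bash
python3 - <<'E'
from h import *
im=cv2.imread("pics/side_hold2.png")[:,:,::-1]
overlay(im,"side",[((np.array((582.2,274.5,.138)),0),(0,255,0)),((np.array((579.1,270.7,.136)),40.7),(255,0,0)),((np.array((582.2,274.5,.136)),40.7),(255,255,0))],(278,120,358,190),"pics/o5.png",S=9)
E
```

```text
(no output)
```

View pics/o5.png

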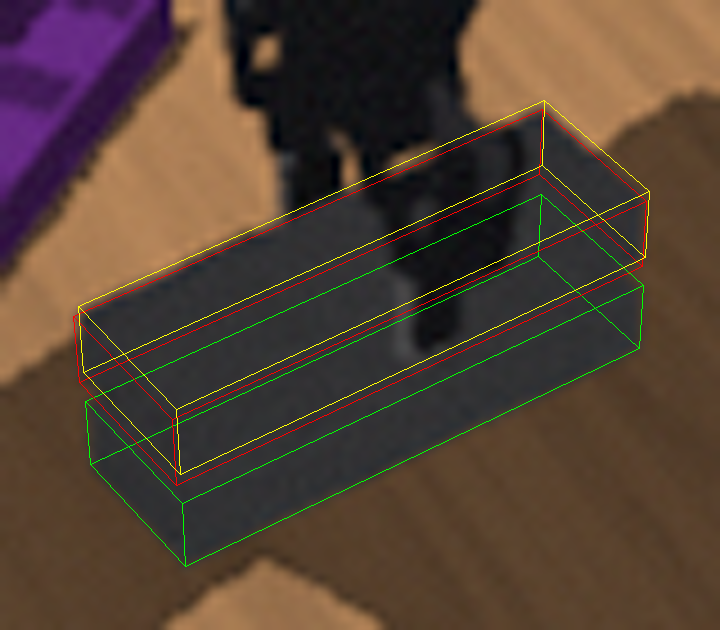

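The fits scatter by about 2 mm because the gripper hides part of the tray. I'll shift the target by about 1 mm, set the tray down, then measure with both cameras clear of the arm and correct it if needed.

>>> {"fn": "send_rows", "kwargs": {
  "plan": [
    [[-0.0002, -0.0013, 0.003], [0.0008, 0, 0], -1],
    [[-0.0002, -0.0013, 0.006], [0.0008, 0, 0], -1],
    [[-0.0002, -0.0013, 0.009], [0.0008, 0, 0], -1],
    [[-0.0002, -0.0013, 0.011], [0.0008, 0, 0], -1],
    [[-0.0002, -0.0013, 0.011], [0.0008, 0, 0], -1]
  ]
}}

```text
clock: 14.83
eef_pos: [583.4, 273.6, 56.6]
tcp_rot: [3.141, -0.0, -1.435]
contact_force: [-0.0, 0.5, -1.6]
opening: 0.673
```

```bash
python3 - <<'E'
from h import *
viewer.grab_frame("side")
go((583.6,273.7,55.3),-1.435)
E
```

```text
shift [-0.     -0.0001  0.0015] rot [ 0.0004 -0.0003 -0.0001] | at [583.5 273.7  56.8] [ 3.1412e+00 -3.0000e-04 -1.4351e+00] open 0.671 F [ 0.7  0.4 -2.7] t 14.88
```

>>> {"fn": "send_rows", "kwargs": {
  "plan": [
    [[0, 0, 0.0005], [0, 0, 0], -1],
    [[0, 0, 0.001], [0, 0, 0], -1],
    [[0, 0, 0.0015], [0, 0, 0], -1],
    [[0, 0, 0.0018], [0, 0, 0], -1],
    [[0, 0, 0.0018], [0, 0, 0], -1]
  ]
}}

```text
clock: 15.3
eef_pos: [583.6, 273.7, 55.3]
tcp_rot: [3.141, -0.0, -1.435]
contact_force: [-1.0, -0.4, 2.2]
opening: 0.672
```

Force changed sign to +2.2 N, so the tray is resting on the rim. I'll release and retreat upward.

>>> {"fn": "send_rows", "kwargs": {
  "plan": [
    [[0, 0, 0], [0, 0, 0], 0.6],
    [[0, 0, 0], [0, 0, 0], 0.8],
    [[0, 0, 0], [0, 0, 0], 1],
    [[0, 0, 0], [0, 0, 0], 1],
    [[0, 0, 0], [0, 0, 0], 1]
  ]
}}

```text
clock: 15.72
eef_pos: [583.7, 273.7, 55.3]
tcp_rot: [3.142, -0.0, -1.435]
contact_force: [-0.1, 0.3, 0.0]
opening: 1.002
```

>>> {"fn": "send_rows", "kwargs": {
  "plan": [
    [[0, 0, -0.01], [0, 0, 0], 1],
    [[0, 0, -0.035], [0, 0, 0], 1],
    [[0, 0, -0.065], [0, 0, 0], 1],
    [[0, 0, -0.095], [0, 0, 0], 1],
    [[0, 0, -0.12], [0, 0, 0], 1]
  ]
}}

```text
clock: 16.13
eef_pos: [584.0, 273.9, 178.1]
tcp_rot: [-3.14, 0.0, -1.435]
contact_force: [1.0, -0.6, -0.1]
opening: 1.001
```

```bash
python3 - <<'E'
from h import *
im=viewer.grab_frame("side")
overlay(im,"side",[],(233,84,403,214),"pics/o6.png")
go((480,80,200),-1.435)
E
```

```text
shift [ 0.1788  0.1316 -0.0182] rot [-0.0078  0.0022 -0.0001] | at [586.3 275.  183.2] [-3.1338e+00  2.2000e-03 -1.4351e+00] open 1.004 F [1.9 0.9 3.8] t 16.18
```

View pics/o6.png

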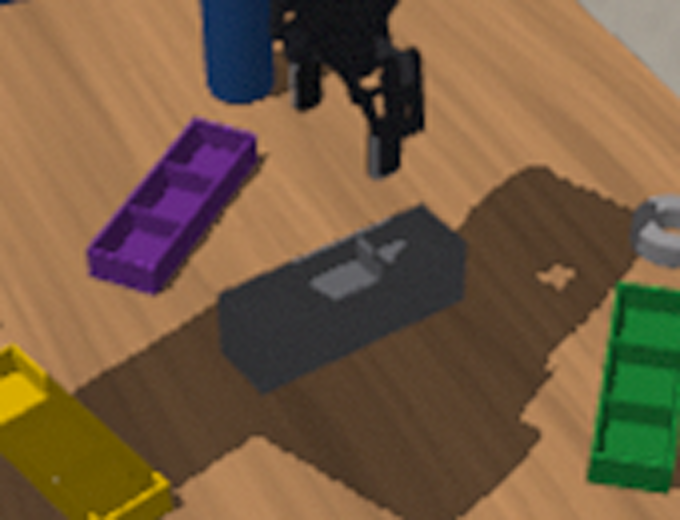

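The stack already looks flush in the side view. I'll move the arm well clear so both cameras can check it.

>>> {"fn": "send_rows", "kwargs": {
  "plan": [
    [[0.035, 0.02, -0.01], [0, 0, 0], 1],
    [[0.07, 0.04, -0.02], [0, 0, 0], 1],
    [[0.11, 0.055, -0.03], [0, 0, 0], 1],
    [[0.15, 0.06, -0.04], [0, 0, 0], 1],
    [[0.19, 0.065, -0.04], [0, 0, 0], 1]
  ]
}}

```text
clock: 16.6
eef_pos: [547.3, 77.6, 224.8]
tcp_rot: [-3.13, 0.002, -1.434]
contact_force: [2.4, 0.6, -0.1]
opening: 1.003
```

>>> {"fn": "send_rows", "kwargs": {
  "plan": [
    [[0.035, 0.01, 0], [0, 0, 0], 1],
    [[0.07, 0.02, 0], [0, 0, 0], 1],
    [[0.11, 0.03, 0], [0, 0, 0], 1],
    [[0.15, 0.035, 0], [0, 0, 0], 1],
    [[0.19, 0.04, 0], [0, 0, 0], 1]
  ]
}}

```text
clock: 17.02
eef_pos: [533.1, -117.9, 224.8]
tcp_rot: [-3.13, 0.002, -1.434]
contact_force: [1.1, -0.1, 0.5]
opening: 0.997
```

>>> {"fn": "send_rows", "kwargs": {
  "plan": [
    [[0.035, 0, 0], [0, 0, 0], 1],
    [[0.07, 0, 0], [0, 0, 0], 1],
    [[0.11, 0, 0], [0, 0, 0], 1],
    [[0.13, 0, 0], [0, 0, 0], 1],
    [[0.13, 0, 0], [0, 0, 0], 1]
  ]
}}

```text
clock: 17.43
eef_pos: [551.2, -250.9, 225.1]
tcp_rot: [-3.128, -0.0, -1.437]
contact_force: [0.2, -0.6, 0.3]
opening: 0.995
```

```bash
python3 - <<'E'
from h import *
ims={n:viewer.grab_frame(n) for n in P}
for n in P: cv2.imwrite(f"pics/p_{n}.png",ims[n][:,:,::-1])
c=ims["top"][120:250,170:330]; cv2.imwrite("pics/pc_top.png",cv2.resize(c,None,fx=4,fy=4,interpolation=cv2.INTER_CUBIC)[:,:,::-1])
c=ims["side"][110:210,260:400]; cv2.imwrite("pics/pc_side.png",cv2.resize(c,None,fx=5,fy=5,interpolation=cv2.INTER_CUBIC)[:,:,::-1])
LOWs={"side":(581.64,274.12,.138,0,0,0),"top":(584.66,272.22,.134,0,0,0)}
for n in P:
    L=LOWs[n]
    v,f=fit6(ims[n],n,(L[0],L[1],L[2],28,0,0),[0,1,2],(),[L]); print(n,v.round(3),round(f,1)); rel(v[:3],np.array(L[:3]))
    # joint: lower refit given upper
    w,f=fit6(ims[n],n,L,[0,1,2],(),[v]); print("  low refit",w.round(3),round(f,1)); rel(v[:3],w[:3])
E
```

```text
side [5.81566e+02 2.73597e+02 1.39000e-01 2.80000e+01 0.00000e+00 0.00000e+00] 18.2
held-low along -0.14 across -0.51 yaw 0.0012
  low refit [5.82809e+02 2.75503e+02 1.36000e-01 0.00000e+00 0.00000e+00 0.00000e+00] 11.8
held-low along -1.49 across -1.72 yaw 0.0034
top [5.85411e+02 2.72575e+02 1.33000e-01 2.80000e+01 0.00000e+00 0.00000e+00] 9.7
held-low along 0.79 across 0.25 yaw -0.0011
  low refit [5.84712e+02 2.73079e+02 1.35000e-01 0.00000e+00 0.00000e+00 0.00000e+00] 3.7
held-low along 0.62 across -0.59 yaw -0.0021
```

View pics/pc_top.png

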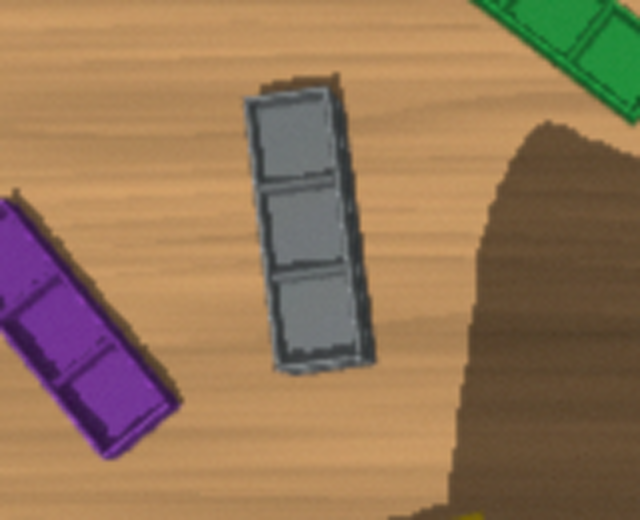

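View pics/pc_side.png

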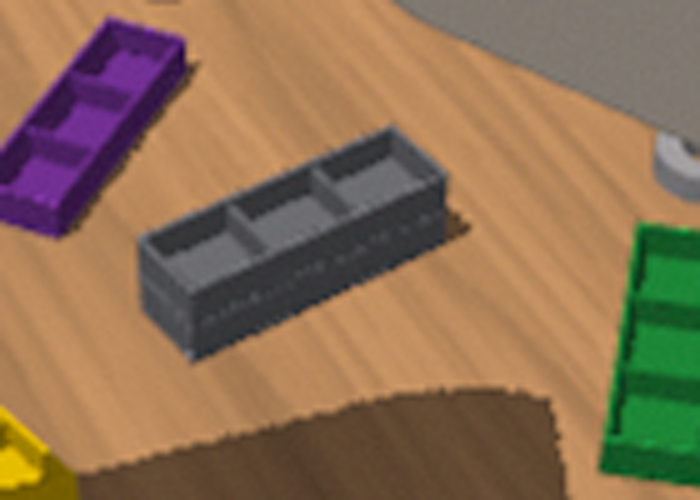

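Both cameras put the upper tray within about 1 mm and 0.002 rad of the lower one. The seam in the side crop, running from (200,325) to (440,215), is a hairline. I'll do one last check of tray_fill.

```bash
python3 - <<'E'
from h import *
a=cv2.imread("pics/p_top.png")[160:260,310:400]; b=cv2.imread("pics/p_side.png")[190:290,280:400]
cv2.imwrite("pics/fin.png",np.hstack([cv2.resize(a,(396,440)),cv2.resize(b,(400,440))])[:, :796])
s=status.sense(); print(s["eef_pos"].round(1),s["clock"])
print([(d["extent"],round(d["p"],2)) for d in viewer.cut_out("bush_mid","side")])
E
```

```text
[ 550.5 -247.3  224.7] 17.5333
[([354.3, 218.7, 7.5, 18.4], 0.75), ([330.2, 224.1, 16.1, 21.4], 0.62)]
```

View pics/fin.png

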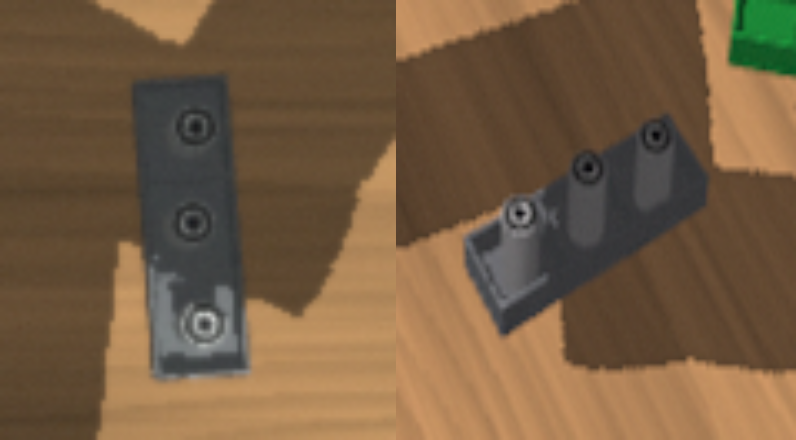

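tray_fill is flat and full: three upright bushes, with rings at (195,127), (193,222) and (205,323) in the top crop. I'll hand the job in.

```bash
python3 -c "
from rig import job
print(job.sign_off())"
```

```text
the job is handed in; nothing more can be done
None
```

The job is done and handed in at about 17.6 s of the 54 s allowed. I moved the lone bush into the vacant pocket of tray_fill, then set the emptied tray on top of the empty grey tray and moved the arm clear.

- **Bush:** the last pictures show all three bushes upright and tray_fill flat on the bench. The network's side-view check reported only two of the three; I confirmed all three by eye in both pictures.
- **Stack:** measured against where tray_stack stood at the start, the upper tray is off by about 0.8 mm lengthwise and 0.3 mm sideways in the top camera. The side camera gives 0.1 mm and 0.5 mm. The yaw difference is about 0.001 rad in both, and the side view shows only a hairline seam.
- **Checks that disagreed:** a side-camera refit of the mostly hidden lower tray gave offsets of up to 1.7 mm. Side-camera fits while the tray was still in the gripper scattered by about 3 mm. I relied on the clear views from both cameras instead.

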